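Gauge the eyepiece tubes and sort them

ROBOT

A 6-joint arm with a two-finger parallel gripper is mounted at the origin on the work surface. World frame = base frame: x ahead of the robot, y to its left, z up, the work surface at z = 0. Lengths are in mm, angles in rad, forces in N, time in s.
With the tool pointing down it reaches from about 400 to 825 mm from the base axis. Payload 7 kg.
Tool frame: the origin (TCP) lies between the finger pads; the fingertips stand 22 mm ahead of it and the grasp point (between the pads) lies 3 mm ahead of it; z points along the fingers, y is the direction in which the jaws open and shut (so a half turn about z gives the same grasp; the last joint's range is limited). The gripper opens to 85 mm and grips with 20 to 120 N. Pads are 22 mm wide; open, the fingers measure 114 mm over their backs; the gripper's body (76 mm by 85 mm) begins 54 mm behind the grasp point. The pads swing forward as they close: fully open they stand 13 mm farther back than shut.
Start: joints at [-0.925, 0.359, 0.012, 0, -1.224, -0.288], TCP at [236.367, -632.239, 225.502] pointing down, gripper open.
Joint ranges: [-3.07, 3.07], [-1.43, 2.12], [-1.02, 1.25], [-3.03, 1.67], [-3.05, -0], [-3.03, 3.03]. Speed limits (rad/s): [2.39, 2.39, 3.01, 3.14, 3.14, 3.14].

INTERFACE

Orientations are given as [roll, pitch, yaw] about the fixed x, y, z axes, in that order (R = Rz(yaw) Ry(pitch) Rx(roll)).
In Python, from cell import arm gives the robot as it stands. The module is installed in compiled form; this text tells all that it offers.
- The arm moves only by the shell command python3 -m creep 'ROWS' [FORCE]. ROWS is JSON, a list of rows, each a list of 7 numbers: the shift along the world's x, y, z in units of 25 mm (1.0 is 25 mm), then the turn, a rotation vector about the world's x, y, z in units of 4 degrees (1.0 is 4 degrees), then the opening, from -1 (shut) to 1 (fully open). A call has 1 to 8 rows; each row shifts and turns the pose as measured when the row begins; what a row does not reach is not made up. A row lasts 1/8 s, in which the tool goes at most 62.5 mm and 10.7 degrees, less where a joint would pass 70% of its speed; a pose out of reach is approached as far as the arm can. A call with a number of a shift or a turn outside -1 to 1 is refused whole. A call with a gripper value outside its range is refused whole. The fingers move at their own pace and stop on an object; FORCE is the grip in N (left out, the last holds). Time passes only in rows, so rows that do not move let the fingers close. It gives the time, the measured TCP pose, the force and the opening at its end, in the units of the state.
- arm.sense(): the state, without advancing time (a new reading comes with each control period).
- arm.read_camera(name): name is "scene" or "top"; returns a dict with "pixels" (384x512x3 uint8, red, green, blue), "camera_matrix" (3x3 intrinsics, pixels), "world_from_camera" (4x4, takes a point from camera to world coordinates). Camera axes: x right, y up, looking along -z (the intrinsics and any distortion apply to the point x, -y, -z); pixel columns grow to the right and rows downward; lengths in mm; the calibration is good to about 2 mm. A picture is of the moment at which its call begins. There is no depth.
- arm.close_job(): hands the job in, once; it reports no verdict.
The state is a dict: "clock": time; "q": joint angles; "qvel": joint speeds; "effort": joint torques, N m; "eef_pos": TCP position; "tool_rot": TCP orientation; "force": force on the tool from outside, world axes, zero at the start; "ft_torque": the same for the moment, N m; "opening": finger opening in mm.
Only numpy, scipy, OpenCV 4.12 (cv2) and the standard library are available. Lean on these libraries where they do the work, as an engineer would, in place of code of your own. Each camera call takes 0.05 s, during which the arm holds its last target.

TASK

Check the two eyepieces in the blue tray on the sloping slot gauge, one after the other: slide the tube, square to the gauge's sloping face, along the slot from its green (go) end towards its red (no-go) end without forcing it, until it stops, or is wholly inside the red section. If the tube goes into the green section and stops at the red one, stand the eyepiece upright in the green tray, otherwise (it cannot enter the green, or it runs on into the red) in the red tray, and only then fetch the next. Leave the eyepiece in the white tray, the bottle, the lens case and the screwdriver where they are.

Things in the scene. Friction and masses are not known exactly. Their poses are not given: they have to be found in the camera images.
- eyepiece_a_center (a point): An eyepiece, upright: below, a metal tube 26 mm long, diameter 24 to 36 mm (only the gauge tells if it is right); above, a black grip cap, 42 mm diameter, 38 mm tall: grip it there. 64 mm tall, about 0.12 kg. Point: on the axis half-way up, 6 mm above the cap's lower rim; z axis up through the cap. Of three alike, two stand 100 mm apart in the blue tray, one in the white.
- eyepiece_b_center (a point): An eyepiece, upright: below, a metal tube 26 mm long, diameter 24 to 36 mm (only the gauge tells if it is right); above, a black grip cap, 42 mm diameter, 38 mm tall: grip it there. 64 mm tall, about 0.12 kg. Point: on the axis half-way up, 6 mm above the cap's lower rim; z axis up through the cap. Any of the three may be the one in the white tray.
- eyepiece_c_center (a point): An eyepiece, upright: below, a metal tube 26 mm long, diameter 24 to 36 mm (only the gauge tells if it is right); above, a black grip cap, 42 mm diameter, 38 mm tall: grip it there. 64 mm tall, about 0.12 kg. Point: on the axis half-way up, 6 mm above the cap's lower rim; z axis up through the cap. Any of the three may be the one in the white tray.
- gauge: Fixed slot gauge, 80 mm (x) by 100 mm (y); its flat top slopes 35 degrees, facing up and away from the robot. Origin: in the top face's plane, on the slot's centre line at the step between its two widths, 115 mm above the table. z: square out of the top face; y: level, along the slot from red to green; x: across it, down the slope. An eyepiece goes in with its axis along this z, cap rim on or just above the top.
- gauge_mouth (a point): Open outer end of the green (go) section, on the slot's centre line in the top face, at gauge y = +50 mm. The green section is 33 mm wide and runs from here to y = 0. The slot is 38 mm deep, closed below. A tube too big for a section stops with its round side against that section's two sharp corners.
- gauge_end (a point): Open outer end of the red (no-go) section, on the slot's centre line in the top face, at gauge y = -50 mm. The red section is 27 mm wide and runs from y = 0 (a sharp square step) to here; same depth.
- in_tray: Blue tray, 120 x 220 mm, with the two eyepieces to be checked, at about y = -50 and +50 mm in it. It is fixed. Origin: centre of its underside, on the table; its floor is 5 mm above, its rim 18 mm above. x axis: across its short side, y axis: along its long side.
- pass_tray: Green tray, 110 x 190 mm, for eyepieces that pass the check. Empty at first. It is fixed. Origin: centre of its underside, on the table; its floor is 5 mm above, its rim 18 mm above. x axis: across its short side, y axis: along its long side.
- reject_tray: Red tray, 110 x 190 mm, for eyepieces that fail the check; up to two must find room in it. Empty at first. It is fixed. Origin: centre of its underside, on the table; its floor is 5 mm above, its rim 18 mm above. x axis: across its short side, y axis: along its long side.
- hold_tray: White tray, 100 x 100 mm, with the third eyepiece, which stays there. It is fixed. Origin: centre of its underside; its floor is 5 mm above the table, its rim 18 mm.
- cleaner_mid (a point): Bystander: small upright bottle with a white cap, 44 mm in diameter and 120 mm tall. The point is half-way up on its axis.
- lens_case_mid (a point): Bystander: closed grey lens case, 70 x 110 x 30 mm, lying flat. The point is its centre.
- driver_grip (a point): Bystander: screwdriver with a grey handle, 140 mm long, lying on the table in front of the robot. The point is in its handle.
Mind the look-alikes: they are no part of the job. Of the things that look like the reject_tray, take the one that is nearest to the robot's base at the start.

How it is judged:
By the outcome, as a careful person would: the job done as asked, in the order asked, and still so for the second after the job is handed in, with the robot touching nothing.
It also fails if it takes over 69 s, if anything falls off the work surface, if the arm or the gripper's body presses on something with over 40 N, if the wrist force passes 120 N, or if a joint passes its speed limit or range.

## Working session

There is one attempt and no reset: what is moved stays moved. The work goes in short steps, Python scripts to look and compute and a shell command to move; the robot and the scene stay as the last step left them, time stands still between calls to the robot, and variables do not carry over. Pictures are saved under pics/ and viewed, and the job is handed in when it is done.

```bash
mkdir -p pics; ls
python3 - <<'E'
from cell import arm
import cv2,numpy as np
s=arm.sense();print(s)
for n in("scene","top"):
    d=arm.read_camera(n);cv2.imwrite(f"pics/{n}0.png",d["pixels"][:,:,::-1])
    np.savez(f"pics/{n}0.npz",**d)
    print(n,{k:(v.tolist() if hasattr(v,'tolist') else v) for k,v in d.items() if k!="pixels"})
E
```

```text
pics
{'clock': 0.0, 'q': array([-9.24905213e-01,  3.59395901e-01,  1.11164457e-02, -3.67815806e-04,
       -1.22412383e+00, -2.88073200e-01]), 'qvel': array([ 0.00112592, -0.00120959,  0.00186369, -0.00096693, -0.00141092,
       -0.001046  ]), 'effort': array([ 2.01047958e-03, -5.83316946e+01,  2.93432897e+01,  6.93619832e+00,
       -5.78605745e-03,  3.36210735e-05]), 'eef_pos': array([ 236.20812071, -631.81521389,  224.57974933]), 'tool_rot': array([ 3.13995367e+00, -1.25064705e-04, -2.78389989e+00]), 'force': array([-0.0173456 , -0.30571793, -0.13439958]), 'ft_torque': array([ 0.00211273,  0.00429589, -0.01091217]), 'opening': 85.17512353008853}
scene {'camera_matrix': [[402.23694433609813, 0.0, 259.676389822285], [0.0, 402.23694433609813, 187.6628871492477], [0.0, 0.0, 1.0]], 'world_from_camera': [[0.3284236984601455, -0.5145200358276625, 0.7920902770654745, 1560.1084124793606], [0.9445207615653581, 0.18271148308826732, -0.2729414679371413, -390.4544431605402], [-0.0042901354005566395, 0.8377861580854548, 0.5459816371075664, 753.6988432362784], [0.0, 0.0, 0.0, 1.0]]}
top {'camera_matrix': [[349.9428230213379, 0.0, 253.87222954555278], [0.0, 349.9428230213379, 192.54415413620058], [0.0, 0.0, 1.0]], 'world_from_camera': [[0.030478104936826178, 0.9779652668373024, -0.20653092257408684, 418.15613066770544], [-0.9995347150772972, 0.029572423941391313, -0.007471619474824439, -90.21268745199235], [-0.0011993643340359242, 0.20666254765214306, 0.9784115457838382, 1038.5213165944936], [0.0, 0.0, 0.0, 1.0]]}
```

View pics/scene0.png

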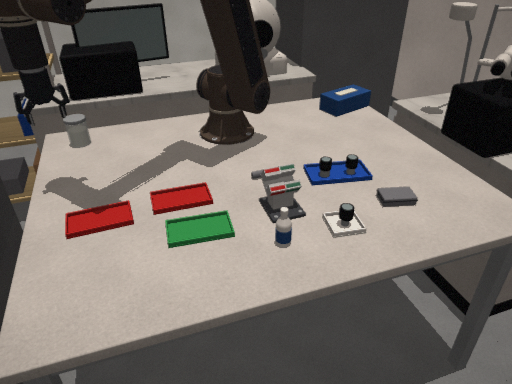

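View pics/top0.png

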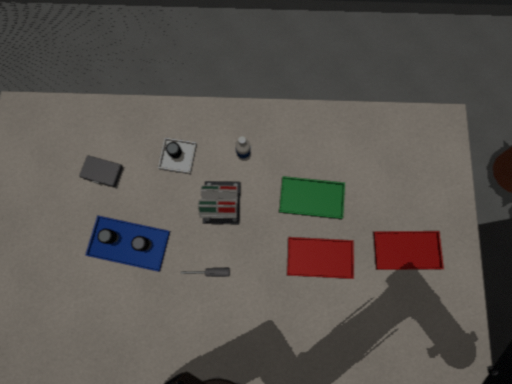

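The top view shows the blue tray at (128,243), gauge (220,201), green tray (312,198) and red trays (320,258) and (408,250). The red tray at (320,258) is the one nearest the base.

```bash
cat > h.py <<'E'
import numpy as np,cv2
def load(f): return dict(np.load(f))
def ray(d,u,v):
    K=d["camera_matrix"];T=d["world_from_camera"]
    r=np.array([(u-K[0,2])/K[0,0],-(v-K[1,2])/K[1,1],-1.])
    return T[:3,3],T[:3,:3]@r
def pz(d,u,v,z):
    o,r=ray(d,u,v);return o+r*(z-o[2])/r[2]
def proj(d,p):
    K=d["camera_matrix"];T=d["world_from_camera"]
    c=T[:3,:3].T@(np.asarray(p,float)-T[:3,3]); c=c*[1,-1,-1]
    return (K@c)[:2]/c[2]
def tri(*prs):
    A=np.zeros((3,3));b=np.zeros(3)
    for d,u,v in prs:
        o,r=ray(d,u,v);r=r/np.linalg.norm(r);P=np.eye(3)-np.outer(r,r);A+=P;b+=P@o
    return np.linalg.solve(A,b)
def crop(d,x0,y0,x1,y1,k,f):
    im=d["pixels"][y0:y1,x0:x1,::-1]
    im=cv2.resize(im,None,fx=k,fy=k,interpolation=cv2.INTER_CUBIC)
    im=np.clip(im.astype(float)*1.6,0,255).astype(np.uint8) if im.mean()<110 else im
    cv2.imwrite(f,im)
E
python3 - <<'E'
from h import *
t=load("pics/top0.npz");s=load("pics/scene0.npz")
crop(t,75,130,255,280,4,"pics/t1.png")
crop(s,245,145,425,255,4,"pics/s1.png")
crop(t,270,165,450,285,4,"pics/t2.png")
# tray fits
for n,c in(("blue",(0,0,1)),("green",(0,1,0)),("red",(1,0,0))):
    im=t["pixels"].astype(int);i=c.index(1);o=[j for j in range(3) if j!=i]
    m=((im[:,:,i]>60)&(im[:,:,i]>2*im[:,:,o].max(2))).astype(np.uint8)
    k,l,st,ce=cv2.connectedComponentsWithStats(m)
    for j in range(1,k):
        if st[j,4]>500:
            pts=np.argwhere(l==j)[:,::-1].astype(np.float32)
            w=np.array([pz(t,u,v,15)[:2] for u,v in pts],np.float32)
            print(n,cv2.minAreaRect(w),ce[j])
E
```

```text
blue ((473.8947448730469, 278.12841796875), (213.70896911621094, 112.59947204589844), 79.71581268310547) [126.04338948 243.36294028]
red ((478.4812927246094, -531.5238647460938), (106.80506896972656, 191.80661010742188), 2.882591724395752) [407.45644891 249.65536013]
red ((449.71990966796875, -278.7725830078125), (188.67030334472656, 107.06856536865234), 88.7383804321289) [320.06642365 257.49696233]
```

View pics/t1.png

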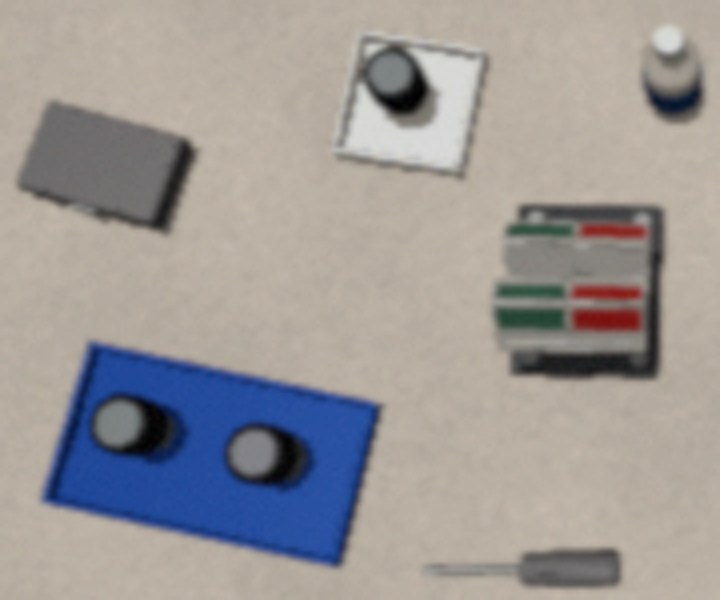

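View pics/s1.png

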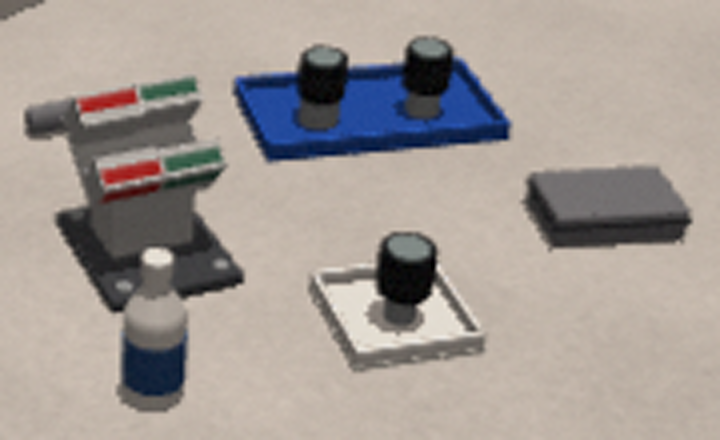

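The upscaled top crop puts the caps at about (122,423) and (258,452), and the gauge's slot between the coloured stripes. In the scene crop the slot opens to the right, at the green end. I'll enlarge the gauge in both views.

Run:
```python
from h import *
t=load("pics/top0.npz");s=load("pics/scene0.npz")
crop(t,190,175,250,230,10,"pics/t3.png")
crop(s,250,155,310,225,8,"pics/s3.png")
crop(t,85,210,175,275,8,"pics/t4.png")
```

```text
(no output)
```

View pics/t3.png

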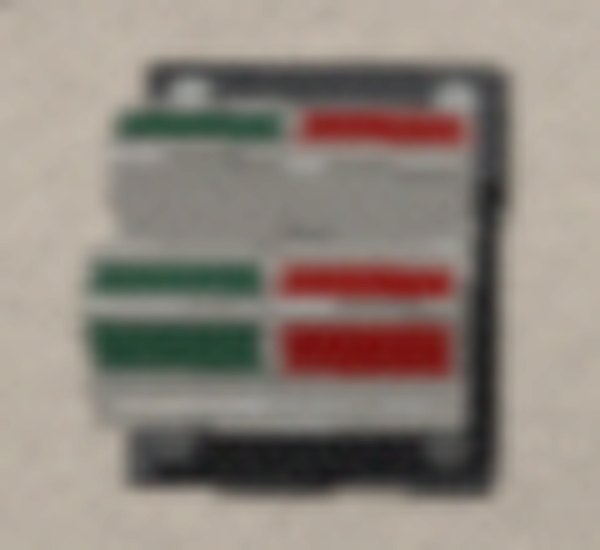

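View pics/s3.png

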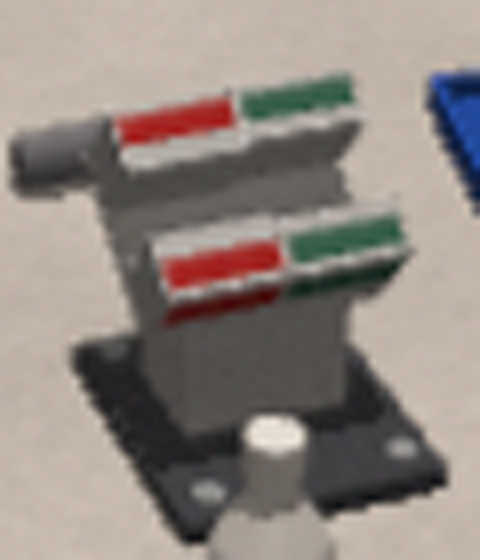

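View pics/t4.png

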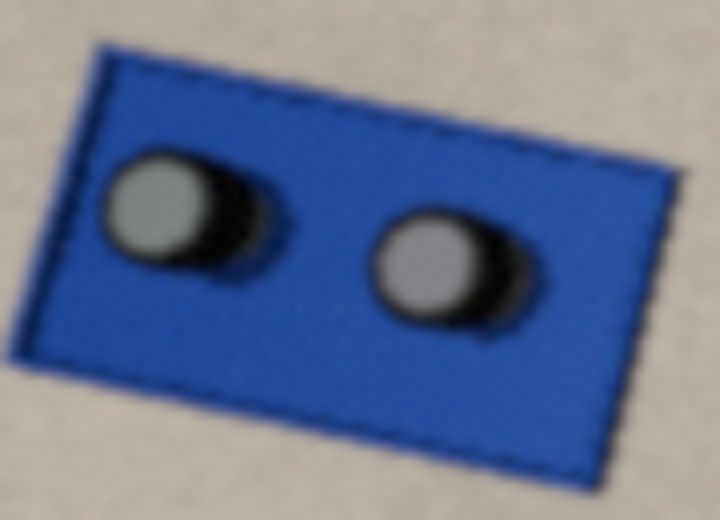

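View pics/t2.png

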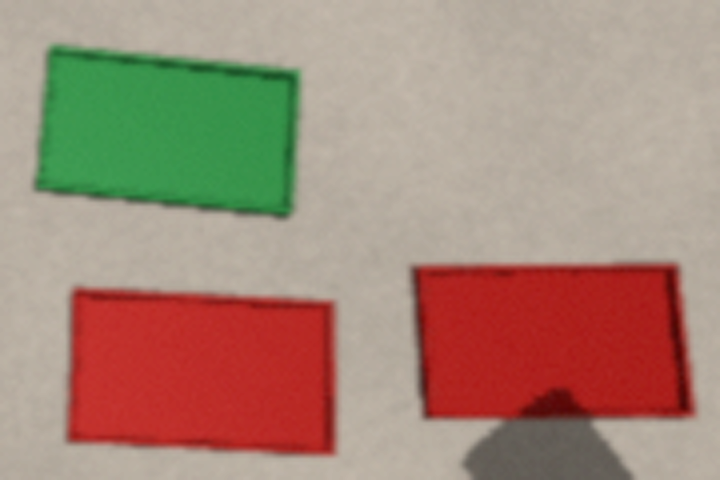

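```bash
cat > g.py <<'E'
from h import *
from scipy.optimize import least_squares
t=load("pics/top0.npz");s=load("pics/scene0.npz")
c,sn=np.cos(np.radians(35)),np.sin(np.radians(35))
def R(yaw):
    Z=np.array([[np.cos(yaw),-np.sin(yaw),0],[np.sin(yaw),np.cos(yaw),0],[0,0,1]])
    return Z@np.array([[c,0,sn],[0,1,0],[-sn,0,c]])
def P(p,g): return np.array([p[0],p[1],115])+R(p[2])@np.array(g)
A=lambda k,x0,y0,L:[(( u+.5)/k-.5+x0,(v+.5)/k-.5+y0,g) for u,v,g in L]
ST=A(10,190,175,[(88,310,(-40,50,0)),(460,308,(-40,-50,0)),(115,108,(40,50,0)),(468,112,(40,-50,0)),(112,150,(16.5,50,0)),(93,258,(-16.5,50,0))])
SS=A(8,250,155,[(165,298,(40,-50,0)),(408,252,(40,50,0)),(112,118,(-40,-50,0)),(352,75,(-40,50,0)),(125,172,(-13.5,-50,0)),(358,122,(-16.5,50,0)),(148,240,(13.5,-50,0)),(398,208,(16.5,50,0))])
def fit(sets):
    f=lambda p:np.concatenate([proj(d,P(p,g))-[u,v] for d,L in sets for u,v,g in L])
    r=least_squares(f,[580,30,0],loss='soft_l1',x_scale=[1,1,.01]);return r.x,f(r.x).reshape(-1,2)
E
python3 - <<'E'
from g import *
np.set_printoptions(precision=2,suppress=True)
for S in([(t,ST)],[(s,SS)],[(t,ST),(s,SS)]):
    p,r=fit(S);print(p,np.degrees(p[2]));print(r)
def ov(d,p,x0,y0,x1,y1,k,f):
    crop(d,x0,y0,x1,y1,k,f);im=cv2.imread(f)
    def L(a,b):
        q=[tuple(int(round(((w-o)+.5)*k-.5)) for w,o in zip(proj(d,P(p,g)),(x0,y0))) for g in(a,b)]
        cv2.line(im,q[0],q[1],(255,0,255),1)
    L((-40,-50,0),(-40,50,0));L((40,-50,0),(40,50,0))
    for sg in(1,-1):
        L((16.5*sg,0,0),(16.5*sg,50,0));L((13.5*sg,0,0),(13.5*sg,-50,0));L((16.5*sg,0,0),(13.5*sg,0,0))
        L((16.5*sg,50,0),(40*sg,50,0));L((13.5*sg,-50,0),(40*sg,-50,0))
    cv2.imwrite(f,im)
ov(t,p,190,175,250,230,10,"pics/t3o.png");ov(s,p,250,155,310,225,8,"pics/s3o.png")
E
```

```text
[603.09  13.09   0.03] 1.8035179429745622
[[-0.61  0.15]
 [ 0.5   0.3 ]
 [ 0.06 -0.12]
 [ 0.77 -0.56]
 [-0.59  1.43]
 [-0.08 -0.93]]
[603.51  10.9   -0.01] -0.43273461740809177
[[-0.05  0.8 ]
 [ 0.68  0.53]
 [-0.68 -0.7 ]
 [-0.1  -0.71]
 [ 0.06  0.38]
 [ 1.4   0.17]
 [-0.36 -0.02]
 [-0.39 -0.94]]
[602.78  12.08   0.02] 0.915143881549703
[[-0.41 -0.02]
 [ 0.69  0.72]
 [ 0.61 -0.27]
 [ 1.31 -0.17]
 [-0.13  1.28]
 [ 0.23 -1.1 ]
 [ 0.62  0.76]
 [ 1.01  0.09]
 [-0.51 -0.66]
 [-0.23 -1.02]
 [ 0.4   0.4 ]
 [ 1.41 -0.17]
 [ 0.14 -0.03]
 [-0.2  -1.34]]
```

View pics/t3o.png

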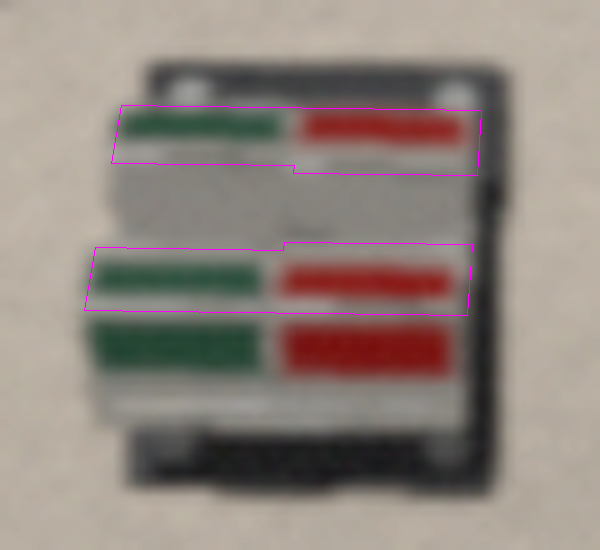

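View pics/s3o.png

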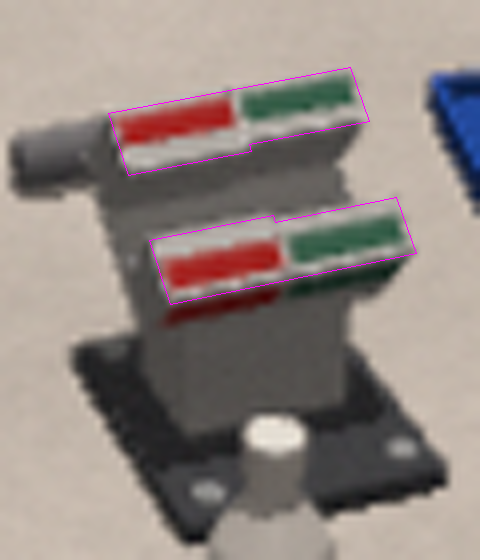

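Run:
```python
from g import *
np.set_printoptions(precision=1,suppress=True)
T=lambda k,x0,y0,u,v:((u+.5)/k-.5+x0,(v+.5)/k-.5+y0)
e=[pz(t,*T(8,85,210,u,v),69) for u,v in((158,207),(425,265))]
print("caps",e,np.linalg.norm(e[0]-e[1]),np.degrees(np.arctan2(*(e[0]-e[1])[:2])))
# scene caps: crop s1 (scale4, off 245,145)
f=[pz(s,*T(4,245,145,u,v),69) for u,v in((428,46),(323,55))];print("scene caps",f)
print("hold",pz(t,*T(4,75,130,393,73),69),pz(s,*T(4,245,145,406,243),69))
print("bottle",pz(t,*T(4,75,130,668,40),120),pz(s,*T(4,245,145,157,256),120))
print("driver",pz(t,*T(4,75,130,570,567),12))
im=t["pixels"].astype(int)
m=((im[:,:,1]>60)&(im[:,:,1]>1.5*im[:,:,[0,2]].max(2))).astype(np.uint8)
k,l,st,ce=cv2.connectedComponentsWithStats(m)
for j in range(1,k):
    if st[j,4]>500:
        w=np.array([pz(t,v[0],v[1],15)[:2] for v in np.argwhere(l==j)[:,::-1]],np.float32);print("green",cv2.minAreaRect(w))
print([pz(t,*T(10,190,175,u,v),8)[:2] for u,v in((150,68),(505,70),(130,488),(492,493))])
print([np.hypot(*x) for x in((450,-279),(478,-531))])
```

```text
caps [array([489.3, 326.3,  69. ]), array([472.3, 232.2,  69. ])] 95.65446166635347 10.242363739594104
scene caps [array([482.6, 325.4,  69. ]), array([466.3, 230.6,  69. ])]
hold [748.5 156.9  69. ] [740.5 158.3  69. ]
bottle [760.8 -44.7 120. ] [759.2 -46.4 120. ]
driver [401.2  15.7  12. ]
green ((625.9998779296875, -255.66152954101562), (188.0791473388672, 109.16573333740234), 85.5149917602539)
[array([665.8,  68.1]), array([668.5, -39.4]), array([538.1,  66.4]), array([539.9, -40.6])]
[np.float64(529.4723788829782), np.float64(714.4543372392668)]
```

```bash
cat > fitk.py <<'E'
from g import *
T=lambda k,x0,y0,L:[((u+.5)/k-.5+x0,(v+.5)/k-.5+y0) for u,v in L]
trays=[(120,220,T(8,85,210,[(100,42),(685,170),(602,492),(10,358)])),
(110,190,T(4,270,165,[(52,47),(298,70),(290,215),(36,188)])),
(110,190,T(4,270,165,[(75,290),(334,302),(333,453),(69,440)])),
(110,190,T(4,270,165,[(414,266),(677,264),(692,415),(424,417)]))]
caps=T(8,85,210,[(158,207),(425,265)])
def pk(d,p,k):
    K=d["camera_matrix"];q=(proj(d,p)-K[:2,2])/K[0,0];r=q@q
    return q*(1+k*r)*K[0,0]+K[:2,2]
def res(v):
    k=v[0];o=[]
    for i,(a,b,c4) in enumerate(trays):
        x,y,th=v[1+3*i:4+3*i]
        for (sx,sy),c in zip(((1,1),(1,-1),(-1,-1),(-1,1)),c4):
            X=sx*a/2;Y=sy*b/2
            o.append(pk(t,(x+np.cos(th)*X-np.sin(th)*Y,y+np.sin(th)*X+np.cos(th)*Y,18),k)-c)
    x,y,th=v[13:16]
    for sg,c in zip((1,-1),caps): o.append(2*(pk(t,(x-np.sin(th)*50*sg,y+np.cos(th)*50*sg,69),k)-c))
    return np.ravel(o)
E
python3 - <<'E'
from fitk import *
np.set_printoptions(precision=2,suppress=True)
v0=[0,474,278,-.18,626,-256,0,450,-279,0,478,-531,0,480,279,-.18]
r=least_squares(res,v0)
J=r.jac;sd=np.sqrt(np.linalg.inv(J.T@J)[0,0])
print(r.x[0],sd);print(r.x[1:].reshape(-1,3));print(res(r.x).reshape(-1,2))
x,y,th=r.x[13:16];print([(x-np.sin(th)*50*g,y+np.cos(th)*50*g) for g in(1,-1)])
E
```

```text
-0.022862368822908815 0.016792825245594386
[[ 474.33  278.42   -0.18]
 [ 625.52 -255.2    -0.08]
 [ 449.54 -279.     -0.02]
 [ 478.44 -532.39    0.03]
 [ 480.31  280.67   -0.18]]
[[ 0.95 -0.13]
 [-0.4  -0.67]
 [-0.63  0.2 ]
 [ 0.11  0.62]
 [-0.93 -0.53]
 [ 0.56  0.17]
 [ 0.62  0.12]
 [-0.25  0.17]
 [-0.48 -0.77]
 [ 0.14 -0.46]
 [ 0.56  0.65]
 [-0.23  0.5 ]
 [ 0.57 -0.48]
 [-0.78 -0.17]
 [-0.52  0.41]
 [ 0.71  0.26]
 [-1.19 -0.35]
 [ 1.18  0.32]]
[(np.float64(489.14679573563313), np.float64(329.88232523239253)), (np.float64(471.4788768889758), np.float64(231.45547603143552))]
```

```bash
python3 -m creep '[[0.5,1,0,0,0,0.5,1],[0.5,1,0,0,0,0.5,1],[0.5,1,0,0,0,0.5,1],[0.5,1,0,0,0,0.5,1],[0.5,1,0,0,0,0.5,1],[0.5,1,0,0,0,0.5,1],[0.5,1,0,0,0,0.5,1],[0.5,1,0,0,0,0.5,1]]' 40
```

```text
clock: 1.1
eef_pos: [336.3, -425.2, 219.9]
tool_rot: [3.132, -0.001, -2.5]
force: [0.4, 0.0, -0.2]
opening: 85.0
```

```bash
python3 -m creep '[[0.5,1,0,0,0,0.7,1],[0.5,1,0,0,0,0.7,1],[0.5,1,0,0,0,0.7,1],[0.5,1,0,0,0,0.7,1],[0.5,1,0,0,0,0.7,1],[0.5,1,0,0,0,0.7,1],[0.5,1,0,0,0,0.7,1],[0.3,1,0,0,0,0.7,1]]'
python3 -m creep '[[0.2,1,0,0,0,0.5,1],[0.2,1,0,0,0,0.5,1],[0.2,1,0,0,0,0.5,1],[0.2,1,0,0,0,0.5,1],[0.2,1,0,0,0,0.5,1],[0.2,1,0,0,0,0.5,1],[0.1,1,0,0,0,0.5,1],[0,1,0,0,0,0.5,1]]'
```

```text
clock: 2.1
eef_pos: [432.3, -217.2, 217.8]
tool_rot: [3.128, -0.002, -2.096]
force: [-0.4, -0.5, -0.3]
opening: 85.1
clock: 3.1
eef_pos: [463.7, -10.1, 215.8]
tool_rot: [3.124, -0.003, -1.807]
force: [0.5, 0.1, 0.3]
opening: 85.4
```

```bash
cat > to.py <<'E'
# usage: to.py x y z tilt_deg(0 down,35 gauge) yaw_gauge_deg : remaining shift/turn in move units
import sys,numpy as np
from cell import arm
from scipy.spatial.transform import Rotation as Ro
x,y,z,tl,yw=map(float,sys.argv[1:6])
s=arm.sense()
R=Ro.from_euler('xyz',s["tool_rot"])
# tool down with tool y=-world x: euler(pi,0,-pi/2); tilt about world y so tool z=(-sin,0,-cos), then yaw
G=Ro.from_euler('z',yw,degrees=True)*Ro.from_euler('y',tl,degrees=True)*Ro.from_euler('xyz',[np.pi,0,-np.pi/2])
w=np.degrees((G*R.inv()).as_rotvec())/4
print("clock",round(s["clock"],2),"shift",np.round((np.array([x,y,z])-s["eef_pos"])/25,2),"turn",np.round(w,2),"F",np.round(s["force"],1),"M",np.round(s["ft_torque"],2),"pos",np.round(s["eef_pos"],1),"open",round(s["opening"],1),"toolz",np.round(R.as_matrix()[:,2],3),"tooly",np.round(R.as_matrix()[:,1],3))
E
python3 -m creep '[[0,1,0,0,0,0.5,1],[0,1,0,0,0,0.5,1],[0,1,0,0,0,0.5,1],[0,1,0,0,0,0.5,1],[0,1,0,0,0,0.5,1],[0,1,0,0,0,0.5,1],[0,1,0,0,0,0.4,1],[0,1,0,0,0,0,1]]'
python3 to.py 472 232 150 0 0
```

```text
clock: 4.1
eef_pos: [461.0, 196.0, 213.9]
tool_rot: [3.12, -0.004, -1.561]
force: [-0.1, -0.2, -0.2]
opening: 85.9
clock 4.1 shift [ 0.44  1.44 -2.56] turn [ 0.07 -0.3  -0.14] F [-0.1 -0.2 -0.2] M [ 0.06 -0.11 -0.07] pos [461.  196.  213.9] open 85.9 toolz [-0.021 -0.005 -1.   ] tooly [-1.    -0.009  0.021]
```

Nearly over the first eyepiece. I'll stop 95 mm higher to check the alignment.

```bash
python3 -m creep '[[0.2,0.8,-0.9,0,-0.15,-0.1,1],[0.2,0.6,-0.8,0.05,-0.15,-0.04,1],[0,0,0,0,0,0,1]]'
python3 - <<'E'
from cell import arm
from h import *
d=arm.read_camera("scene");np.savez("pics/s5.npz",**d);crop(d,290,80,390,190,6,"pics/s5.png")
d=arm.read_camera("top");np.savez("pics/t5.npz",**d);crop(d,70,190,190,280,6,"pics/t5.png")
E
python3 to.py 472 232 58 0 0
```

```text
clock: 4.47
eef_pos: [470.7, 233.4, 169.8]
tool_rot: [3.141, -0.001, -1.569]
force: [0.2, -0.3, 1.1]
opening: 85.1
clock 4.58 shift [ 0.03 -0.05 -4.54] turn [-0.    0.02 -0.01] F [ 0.5 -0.4  0.2] M [ 0.01 -0.02  0.01] pos [471.3 233.2 171.5] open 85.6 toolz [ 0.002  0.    -1.   ] tooly [-1.    -0.001 -0.002]
```

View pics/s5.png

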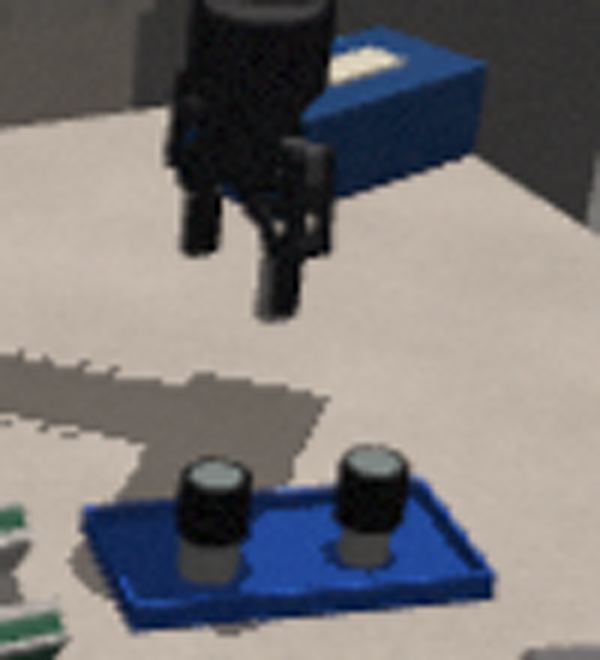

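View pics/t5.png

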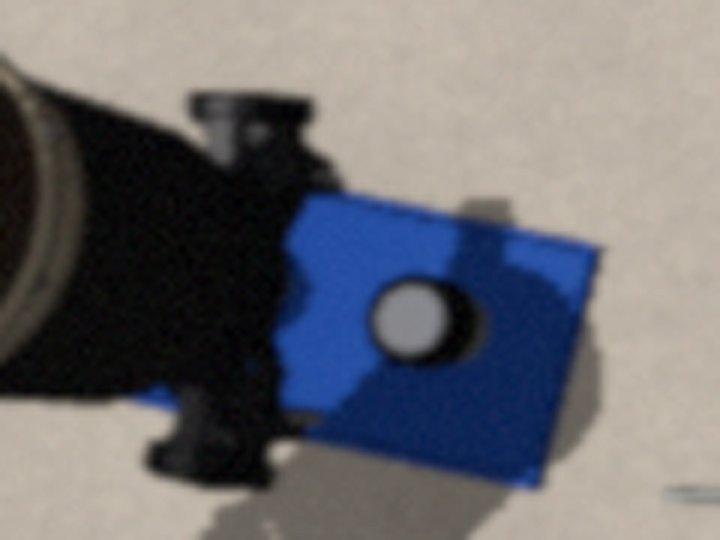

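Run:
```python
from h import *
s=load("pics/s5.npz")
f=lambda p:((proj(s,p)-[290,80])+.5)*6-.5
for z in(150,162): print(z,f((471.3+43,233.2,z)),f((471.3-43,233.2,z)))
print(f((472,232,69)),f((480,232,69)),f((472,226,69)))
```

```text
150 [271.50849583 382.7007607 ] [200.69086953 319.18671584]
162 [273.64996578 363.02502603] [202.39352089 300.17596519]
[221.4735735  476.86020155] [227.82080274 483.18245559] [212.19943553 478.54450542]
```

```bash
python3 -m creep '[[0,0,-1,0,0,0,1],[0,0,-1,0,0,0,1],[0,0,-1,0,0,0,1],[0,0,-0.8,0,0,0,1],[0,0,0,0,0,0,1]]'
python3 - <<'E'
from cell import arm
from h import *
d=arm.read_camera("scene");np.savez("pics/s6.npz",**d);crop(d,290,80,390,190,6,"pics/s6.png")
f=lambda p:((proj(d,p)-[290,80])+.5)*6-.5
p=arm.sense()["eef_pos"]
for z in(9,22): print(z,f(p+[43,0,-z]),f(p-[43,0,z]))
E
python3 to.py 472 232 58 0 0
```

```text
clock: 5.2
eef_pos: [473.6, 232.2, 79.8]
tool_rot: [-3.134, 0.006, -1.572]
force: [0.7, -0.4, 0.5]
opening: 85.4
9 [259.72008384 508.88331441] [191.44726577 441.16709674]
22 [257.5519441  528.71187841] [189.71708022 460.39298734]
clock 5.25 shift [-0.09 -0.03 -0.91] turn [-0.1   0.13  0.01] F [0.9 0.2 0.8] M [-0.01 -0.03 -0.05] pos [474.2 232.7  80.8] open 85.7 toolz [ 0.009  0.007 -1.   ] tooly [-1.     0.001 -0.009]
```

View pics/s6.png

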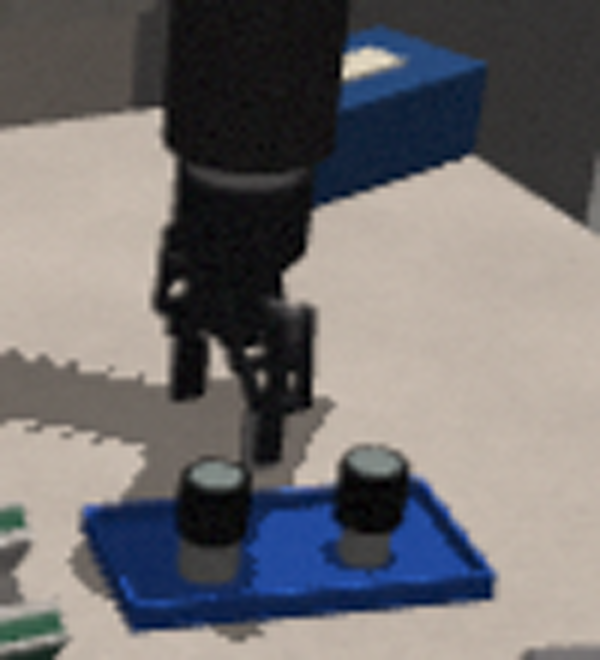

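Run:
```python
from h import *
t=load("pics/t5.npz");s=load("pics/s5.npz");s6=load("pics/s6.npz")
T=lambda k,x0,y0,u,v:((u+.5)/k-.5+x0,(v+.5)/k-.5+y0)
for z in(200,230,260):
    print(z,[pz(t,*T(6,70,190,u,v),z).round(0) for u,v in((250,95),(210,485),(250,130),(225,430))])
# intersect scene rays w/ plane y=233 for tips
for d,L in((s,((277,318),(200,252))),(s6,((263,463),(188,398)))):
  for u,v in L:
    o,r=ray(d,*T(6,290,80,u,v)); print((o+r*(233-o[1])/r[1]).round(0))
```

```text
200 [array([553., 262., 200.]), array([398., 260., 200.]), array([538., 260., 200.]), array([420., 256., 200.])]
230 [array([548., 249., 230.]), array([399., 247., 230.]), array([534., 248., 230.]), array([420., 244., 230.])]
260 [array([543., 237., 260.]), array([400., 235., 260.]), array([530., 235., 260.]), array([419., 232., 260.])]
[513. 233. 188.]
[421. 233. 189.]
[515. 233. 100.]
[422. 233.  96.]
```

```bash
python3 -m creep '[[-0.08,0,0,-0.1,0.1,0,0.3],[0,0,0,0,0,0,0.3],[0,0,0,0,0,0,0.3]]'
python3 - <<'E'
from cell import arm
from h import *
d=arm.read_camera("scene");np.savez("pics/s7.npz",**d);crop(d,290,100,390,190,8,"pics/s7.png")
E
python3 to.py 472 232 58 0 0
```

```text
clock: 5.62
eef_pos: [473.5, 233.7, 83.9]
tool_rot: [-3.137, 0.002, -1.571]
force: [0.2, -0.1, 0.7]
opening: 55.4
clock 5.67 shift [-0.06 -0.07 -1.04] turn [-0.04  0.07  0.01] F [-0.1  0.6  0.4] M [-0.02  0.01  0.02] pos [473.5 233.7  83.9] open 55.3 toolz [ 0.005  0.002 -1.   ] tooly [-1.     0.    -0.005]
```

View pics/s7.png

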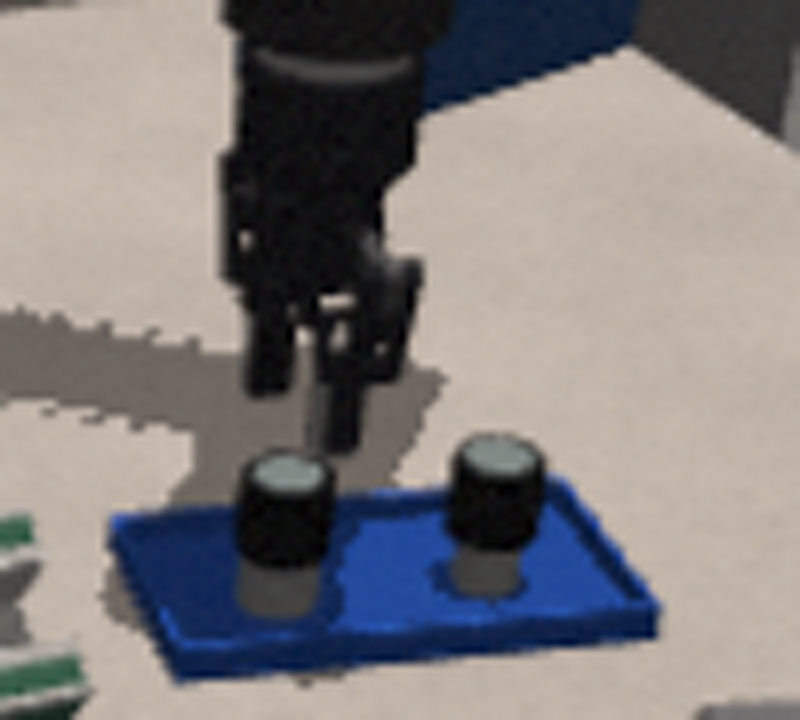

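Run:
```python
from h import *
d=load("pics/s7.npz")
T=lambda k,x0,y0,u,v:((u+.5)/k-.5+x0,(v+.5)/k-.5+y0)
for u,v in((338,450),(268,392),(290,472)):
    o,r=ray(d,*T(8,290,100,u,v)); print((o+r*(233-o[1])/r[1]).round(0),(o+r*(69-o[2])/r[2]).round(0))
# bottoms of tubes z=5
for u,v in((278,610),(487,592)):print(pz(d,*T(8,290,100,u,v),5).round(0))
```

```text
[504. 233.  98.] [457. 261.  69.]
[439. 233.  94.] [397. 256.  69.]
[465. 233.  67.] [468. 231.  69.]
[478. 226.   5.]
[495. 322.   5.]
```

```bash
python3 -m creep '[[0,0,-0.5,-0.04,0.07,0,0.3],[0,0,-0.5,0,0,0,0.3],[0,0,0,0,0,0,0.3]]'
python3 to.py 472 232 58 0 0
python3 -m creep '[[0,0,0,0,0,0,0],[0,0,0,0,0,0,-0.1],[0,0,0,0,0,0,-0.1]]' 20
python3 - <<'E'
from cell import arm
from h import *
d=arm.read_camera("scene");np.savez("pics/s8.npz",**d);crop(d,290,100,390,190,8,"pics/s8.png")
E
python3 to.py 472 232 58 0 0
```

```text
clock: 6.05
eef_pos: [473.2, 233.4, 56.8]
tool_rot: [3.141, -0.001, -1.571]
force: [0.3, 0.2, 0.3]
opening: 55.3
clock 6.05 shift [-0.05 -0.06  0.05] turn [ 0.01 -0.01  0.01] F [0.3 0.2 0.3] M [-0.04 -0.02  0.05] pos [473.2 233.4  56.8] open 55.3 toolz [-0.001 -0.001 -1.   ] tooly [-1.     0.001  0.001]
clock: 6.42
eef_pos: [473.0, 233.3, 56.7]
tool_rot: [3.14, -0.001, -1.571]
force: [-0.4, 0.7, -0.7]
opening: 40.5
clock 6.47 shift [-0.04 -0.06  0.05] turn [ 0.02 -0.02  0.01] F [-0.2  0.2  0.1] M [0.04 0.13 0.03] pos [473.  233.4  56.7] open 40.5 toolz [-0.001 -0.001 -1.   ] tooly [-1.     0.     0.001]
```

View pics/s8.png

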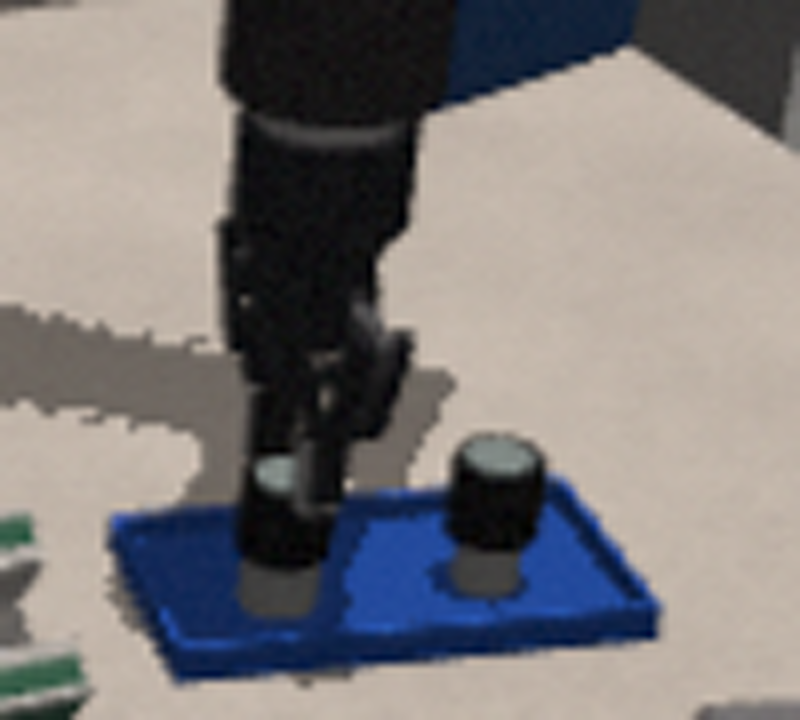

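```bash
python3 - <<'E'
from h import *
d=load("pics/s8.npz")
for z in(36,45,55,60): print(z,((proj(d,(496,233,z))-[290,100])+.5)*8-.5)
E
python3 -m creep '[[0,0,0,0,0,0,-0.4],[0,0,0,0,0,0,-0.4]]' 40
python3 to.py 472 232 58 0 0
```

```text
36 [316.28047978 567.05410408]
45 [318.14104872 549.23943906]
55 [320.22372599 529.2981206 ]
60 [321.27119222 519.26879063]
clock: 6.72
eef_pos: [473.0, 233.4, 56.9]
tool_rot: [3.14, -0.001, -1.571]
force: [-0.7, -0.4, -0.7]
opening: 39.4
clock 6.72 shift [-0.04 -0.05  0.05] turn [ 0.02 -0.02  0.01] F [-0.7 -0.4 -0.7] M [-0.11  0.2  -0.02] pos [473.  233.4  56.9] open 39.4 toolz [-0.001 -0.001 -1.   ] tooly [-1.     0.     0.001]
```

The front fingertip appears at about (320,510). That is roughly 8 mm below the cap top and about 28 mm higher than the stated tip offset. I'll regrip 20 mm lower, which is safe either way, and look again.

```bash
python3 -m creep '[[0,0,0,0,0,0,0.4],[0,0,0,0,0,0,0.4],[0,-0.06,-0.4,0,0,0,0.4],[0,0,-0.4,0,0,0,0.4],[0,0,0,0,0,0,0.4]]' 
python3 to.py 472 232 37 0 0
python3 - <<'E'
from cell import arm
from h import *
d=arm.read_camera("scene");np.savez("pics/s9.npz",**d);crop(d,290,100,390,190,8,"pics/s9.png")
E
```

```text
clock: 7.35
eef_pos: [473.1, 231.7, 35.2]
tool_rot: [3.141, -0.001, -1.571]
force: [-0.4, 0.2, 0.3]
opening: 60.0
clock 7.35 shift [-0.04  0.01  0.07] turn [ 0.02 -0.02  0.01] F [-0.4  0.2  0.3] M [-0.01  0.02 -0.02] pos [473.1 231.7  35.2] open 60.0 toolz [-0.001 -0.001 -1.   ] tooly [-1.     0.001  0.001]
```

View pics/s9.png

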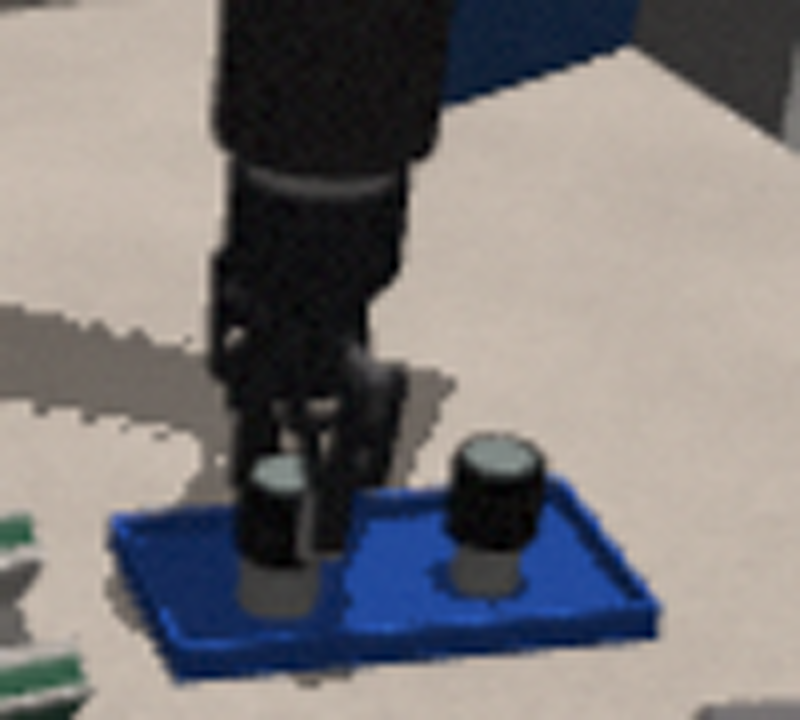

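```bash
python3 -m creep '[[0,0,0,0,0,0,0],[0,0,0,0,0,0,-0.3],[0,0,0,0,0,0,-0.3],[0,0,0,0,0,0,-0.3]]' 45
python3 - <<'E'
from cell import arm
from h import *
d=arm.read_camera("scene");np.savez("pics/s10.npz",**d);crop(d,290,100,390,190,8,"pics/s10.png")
E
python3 -m creep '[[0,0,1,0,0,0,-0.3],[0,0,1,0,0,0,-0.3],[0,0,1,0,0,0,-0.3],[0,0,1,0,0,0,-0.3],[0,0,0,0,0,0,-0.3]]' 45
python3 - <<'E'
from cell import arm
from h import *
d=arm.read_camera("scene");np.savez("pics/s11.npz",**d);crop(d,290,80,390,170,8,"pics/s11.png")
E
python3 to.py 472 232 60 0 0
```

```text
clock: 7.9
eef_pos: [473.3, 232.0, 35.9]
tool_rot: [3.141, -0.001, -1.571]
force: [0.6, -0.2, -0.3]
opening: 40.5
clock: 8.57
eef_pos: [472.4, 231.2, 137.9]
tool_rot: [3.139, -0.002, -1.572]
force: [0.4, 0.2, -1.2]
opening: 41.1
clock 8.62 shift [ 0.01  0.05 -3.06] turn [ 0.04 -0.06  0.02] F [ 0.2  0.  -1.4] M [-0.01 -0.01  0.02] pos [471.7 230.7 136.6] open 40.8 toolz [-0.004 -0.003 -1.   ] tooly [-1.     0.001  0.004]
```

View pics/s10.png

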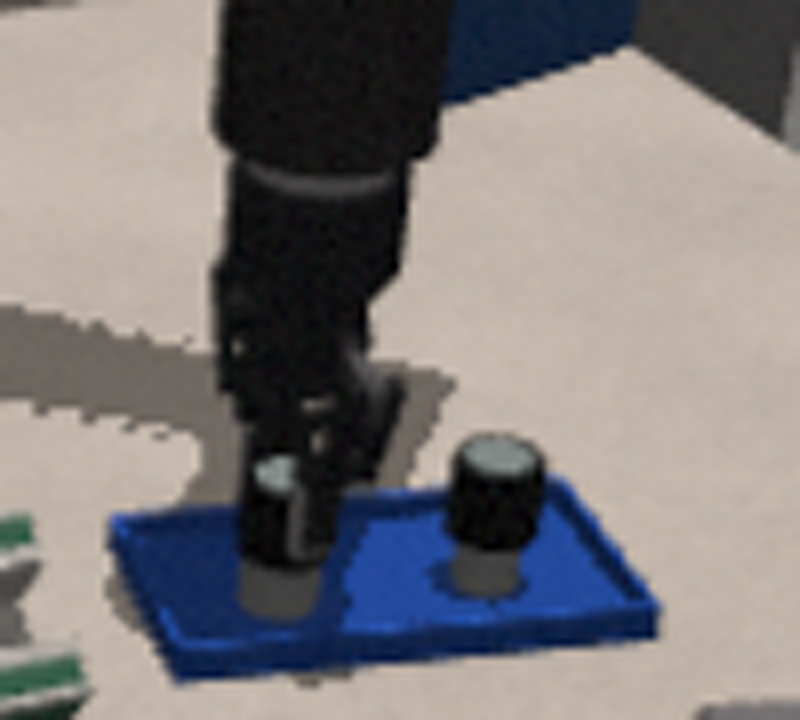

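View pics/s11.png

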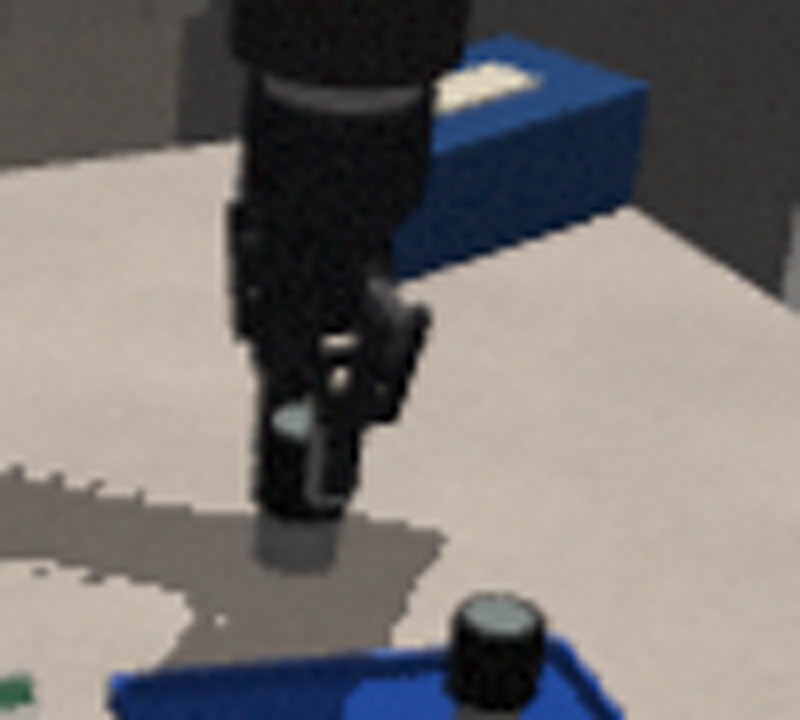

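```bash
python3 -m creep '[[0.9,-0.6,0.6,0,1,0,-0.3],[0.9,-0.6,0.6,0,1,0,-0.3],[0.9,-0.6,0.3,0,1,0,-0.3],[0.9,-0.6,0,0,1,0,-0.3],[0.8,-0.6,0,0,1,0,-0.3],[0.8,-0.6,0,0,1,0,-0.3],[0.6,-0.6,0,0,1,0,-0.3],[0.4,-0.4,0,0,1,0,-0.3]]'
python3 to.py 633 108 175 35 0.9
```

```text
clock: 9.62
eef_pos: [625.8, 111.9, 163.9]
tool_rot: [2.549, -0.002, -1.567]
force: [0.1, -0.6, -0.8]
opening: 40.8
clock 9.62 shift [ 0.29 -0.16  0.45] turn [0.03 0.27 0.17] F [ 0.1 -0.6 -0.8] M [ 0.04 -2.15  0.02] pos [625.8 111.9 163.9] open 40.8 toolz [-0.558 -0.004 -0.83 ] tooly [-0.83  -0.002  0.558]
```

```bash
python3 -m creep '[[0.3,-0.1,0.4,0.03,0.27,0.17,-0.3],[0,0,0,0,0,0,-0.3]]'
python3 - <<'E'
from cell import arm
from h import *
d=arm.read_camera("scene");np.savez("pics/s12.npz",**d);crop(d,240,80,340,220,5,"pics/s12.png")
d=arm.read_camera("top");np.savez("pics/t12.npz",**d);crop(d,150,130,270,230,6,"pics/t12.png")
E
python3 to.py 633 108 160 35 0.9
```

```text
clock: 9.88
eef_pos: [633.5, 107.8, 167.0]
tool_rot: [2.521, -0.002, -1.558]
force: [-0.3, -0.0, -1.4]
opening: 40.7
clock 9.97 shift [ 0.03 -0.01 -0.28] turn [ 0.03 -0.15  0.04] F [-0.6 -0.2 -1.7] M [ 0.07 -2.18 -0.01] pos [632.3 108.3 167.1] open 40.8 toolz [-0.582 -0.009 -0.813] tooly [-0.813 -0.009  0.582]
```

View pics/s12.png

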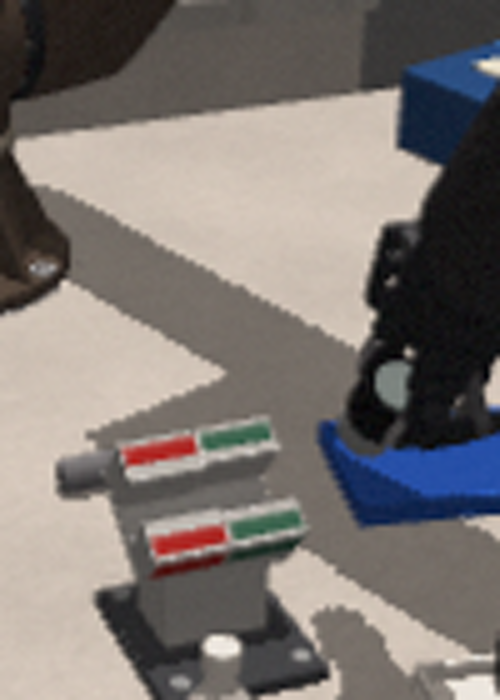

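View pics/t12.png

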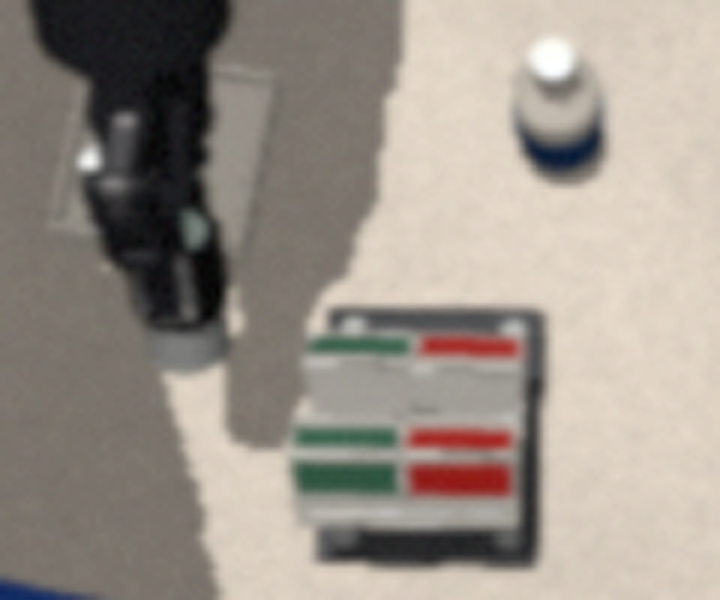

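```bash
cat > hyp.py <<'E'
from h import *
def show(tag,tcp,gz,views):
    tcp=np.array(tcp,float);gz=np.array(gz)
    for n,r in(("tool",tcp-5*gz),("world",tcp+[0,0,22]-27*gz)):
        for (d,k,x0,y0) in views:
            print(tag,n,r.round(0),[(((proj(d,r+h*gz)-[x0,y0])+.5)*k-.5).round(0).tolist() for h in(38,0,-26)])
E
python3 - <<'E'
from hyp import *
show("x",(632.9,108,167.0),(.582,.009,.813),[(load("pics/s12.npz"),5,240,80),(load("pics/t12.npz"),6,150,130)])
E
```

```text
x tool [630. 108. 163.] [[404.0, 386.0], [383.0, 415.0], [369.0, 434.0]]
x tool [630. 108. 163.] [[170.0, 234.0], [182.0, 303.0], [190.0, 348.0]]
x world [617. 108. 167.] [[394.0, 370.0], [374.0, 399.0], [360.0, 418.0]]
x world [617. 108. 167.] [[166.0, 261.0], [178.0, 330.0], [186.0, 375.0]]
```

```bash
cat > ovl.py <<'E'
from g import *
from scipy.spatial.transform import Rotation as Ro
def overlay(d,tcp,Rt,gp,x0,y0,x1,y1,k,f,off=5,rt=15):
    crop(d,x0,y0,x1,y1,k,f);im=cv2.imread(f)
    Q=lambda w:tuple(int(round(((a-o)+.5)*k-.5)) for a,o in zip(proj(d,w),(x0,y0)))
    gz=-Rt[:,2];a=Rt[:,0];b=Rt[:,1];r=np.array(tcp)-off*gz
    for h,rad,col in((38,21,(0,255,255)),(0,21,(0,255,0)),(-26,rt,(255,255,0))):
        pts=[Q(r+h*gz+rad*(np.cos(q)*a+np.sin(q)*b)) for q in np.linspace(0,2*np.pi,40)]
        cv2.polylines(im,[np.array(pts)],True,col,1)
    def L(A,B): cv2.line(im,Q(P(gp,A)),Q(P(gp,B)),(255,0,255),1)
    L((-40,-50,0),(-40,50,0));L((40,-50,0),(40,50,0))
    for sg in(1,-1):
        L((16.5*sg,0,0),(16.5*sg,50,0));L((13.5*sg,0,0),(13.5*sg,-50,0));L((16.5*sg,0,0),(13.5*sg,0,0))
        L((16.5*sg,50,0),(40*sg,50,0));L((13.5*sg,-50,0),(40*sg,-50,0))
    cv2.imwrite(f,im)
    return r,gz
E
python3 - <<'E'
from ovl import *
Rt=Ro.from_euler('xyz',[2.521,-.002,-1.558]).as_matrix()
gp=(603,13,np.radians(.9))
overlay(load("pics/s12.npz"),(632.9,108,167),Rt,gp,250,130,340,210,8,"pics/s12o.png")
overlay(load("pics/t12.npz"),(632.9,108,167),Rt,gp,160,155,250,225,8,"pics/t12o.png")
E
```

```text
(no output)
```

View pics/s12o.png

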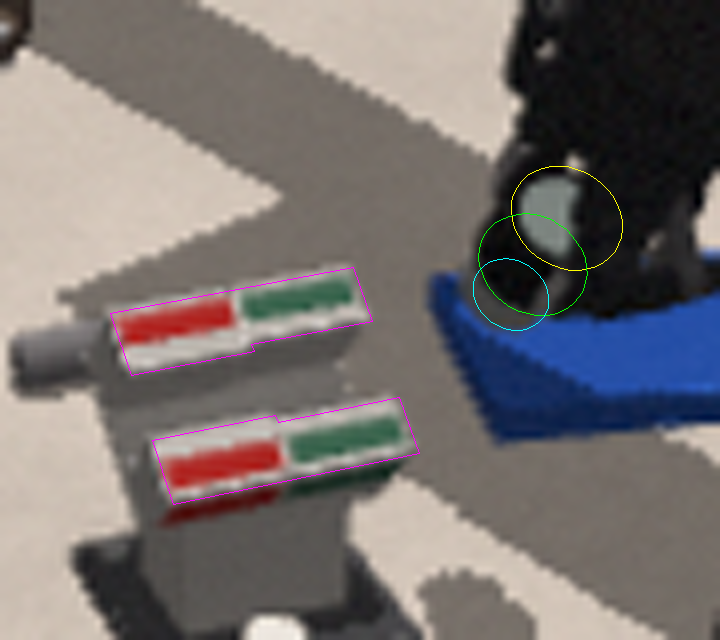

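View pics/t12o.png

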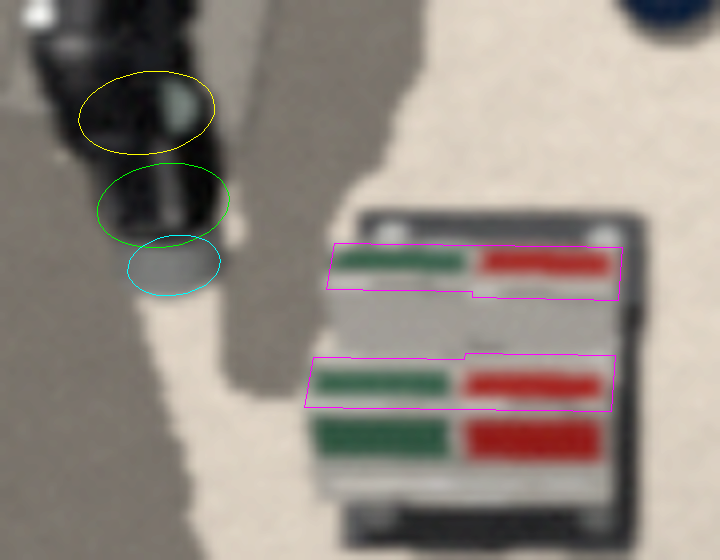

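```bash
python3 -m creep '[[-0.3,-0.1,-0.6,0,-0.1,0,-0.3],[-0.4,-0.1,-0.6,0,0,0,-0.3],[-0.3,0,-0.5,0,0,0,-0.3],[0,0,0,0,0,0,-0.3]]'
python3 to.py 606.2 103 121.6 35 0.9
```

```text
clock: 10.48
eef_pos: [604.6, 104.8, 123.2]
tool_rot: [2.529, -0.002, -1.557]
force: [-0.6, 0.0, -1.7]
opening: 40.9
clock 10.47 shift [ 0.07 -0.07 -0.06] turn [ 0.02 -0.02  0.02] F [-0.6  0.  -1.7] M [ 0.03 -2.18  0.02] pos [604.6 104.8 123.2] open 40.9 toolz [-0.575 -0.009 -0.818] tooly [-0.818 -0.011  0.575]
```

```bash
python3 -m creep '[[0.06,-0.4,-0.06,0.02,-0.02,0.02,-0.3],[0,0,0,0,0,0,-0.3]]'
cat > snap.py <<'E'
import sys
from ovl import *
from cell import arm
n=sys.argv[1];st=arm.sense();gp=(float(sys.argv[2]),float(sys.argv[3]),np.radians(.9))
d=arm.read_camera("top");np.savez(f"pics/t{n}.npz",**d)
Rt=Ro.from_euler('xyz',st["tool_rot"]).as_matrix()
overlay(d,st["eef_pos"],Rt,gp,170,160,250,225,8,f"pics/t{n}o.png")
d=arm.read_camera("scene");np.savez(f"pics/s{n}.npz",**d)
overlay(d,st["eef_pos"],Rt,gp,250,135,340,210,8,f"pics/s{n}o.png")
g=R(gp[2]).T@(st["eef_pos"]-5*(-Rt[:,2])-[gp[0],gp[1],115]);print("gauge coords of rim",g.round(1))
E
python3 snap.py 13 603 13
python3 to.py 606.3 93 121.6 35 0.9
```

```text
clock: 10.72
eef_pos: [606.9, 94.4, 122.7]
tool_rot: [2.533, 0.0, -1.555]
force: [1.0, -0.6, -2.2]
opening: 40.5
gauge coords of rim [-0.2 81.3  4.2]
clock 10.82 shift [-0.03 -0.08 -0.05] turn [-0.01  0.03 -0.01] F [-0.1 -0.1 -1.2] M [ 0.02 -2.19  0.02] pos [607.   95.  122.8] open 40.7 toolz [-0.572 -0.009 -0.821] tooly [-0.82  -0.014  0.572]
```

View pics/t13o.png

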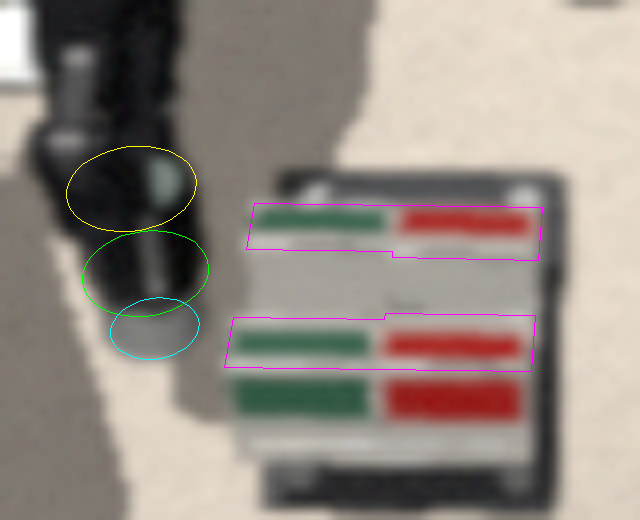

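View pics/s13o.png

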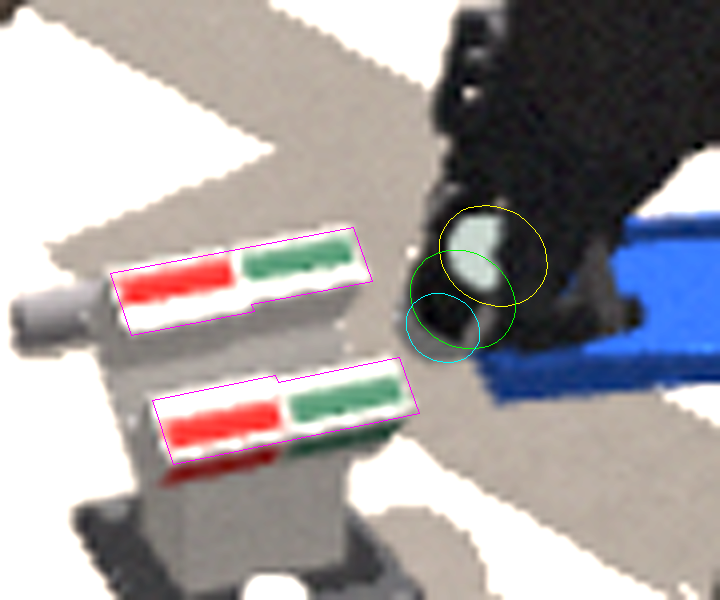

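```bash
python3 -m creep '[[-0.02,-0.4,-0.04,0,0.03,0,-0.3],[0,-0.4,0,0,0,0,-0.3],[0,-0.3,0,0,0,0,-0.3],[0,0,0,0,0,0,-0.3]]'
python3 to.py 606.7 63 121.6 35 0.9
python3 -m creep '[[0,-0.25,0,0,0,0,-0.3],[0,-0.25,0,0,0,0,-0.3]]'
python3 to.py 606.7 55 121.6 35 0.9
```

```text
clock: 11.32
eef_pos: [607.5, 67.8, 121.4]
tool_rot: [2.534, 0.005, -1.555]
force: [-2.2, 1.9, -0.4]
opening: 40.6
clock 11.32 shift [-0.03 -0.19  0.01] turn [-0.07  0.05  0.  ] F [-2.2  1.9 -0.4] M [ 0.77 -1.25 -0.52] pos [607.5  67.8 121.4] open 40.6 toolz [-0.571 -0.005 -0.821] tooly [-0.821 -0.015  0.571]
clock: 11.58
eef_pos: [607.3, 59.2, 121.4]
tool_rot: [2.536, 0.012, -1.555]
force: [-0.8, 12.3, 1.0]
opening: 40.5
clock 11.57 shift [-0.02 -0.17  0.01] turn [-0.17  0.07  0.  ] F [-0.8 12.3  1. ] M [ 3.93 -1.39 -2.8 ] pos [607.3  59.2 121.4] open 40.5 toolz [-0.57   0.001 -0.822] tooly [-0.822 -0.02   0.57 ]
```

```bash
python3 -m creep '[[0,0.15,0,-0.1,0.05,0,-0.3],[0,0.15,0,-0.07,0,0,-0.3],[0,0,0,0,0,0,-0.3]]'
python3 snap.py 14 603 13
python3 to.py 606.7 68 121.6 35 0.9
```

```text
clock: 11.95
eef_pos: [607.3, 65.8, 121.6]
tool_rot: [2.531, -0.002, -1.556]
force: [-0.3, -0.6, -0.5]
opening: 40.8
gauge coords of rim [ 0.4 52.7  3.4]
clock 12.05 shift [-0.02  0.1   0.  ] turn [0.02 0.01 0.01] F [-0.5 -0.8 -2.2] M [ 0.03 -2.17 -0.02] pos [607.3  65.6 121.6] open 40.6 toolz [-0.573 -0.01  -0.82 ] tooly [-0.819 -0.011  0.573]
```

View pics/t14o.png

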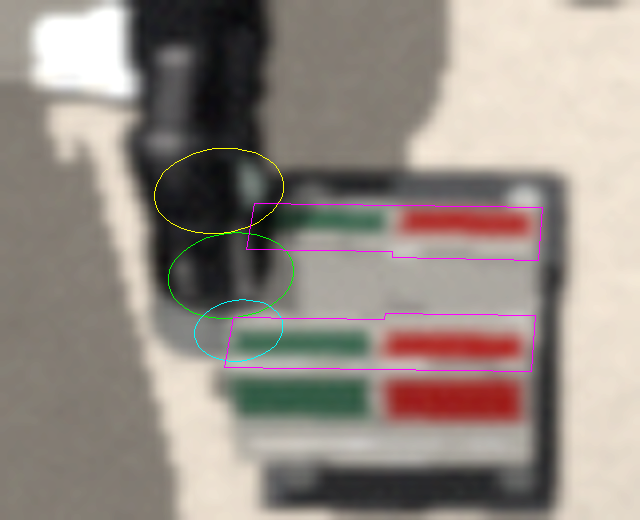

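View pics/s14o.png

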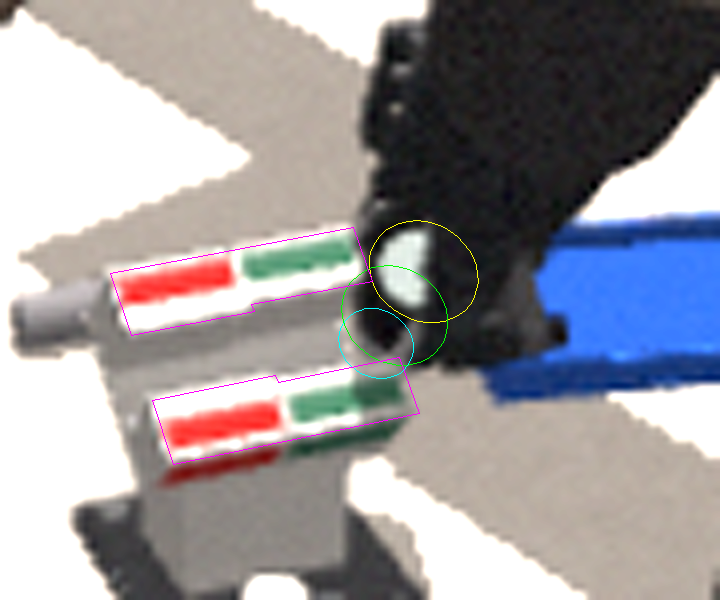

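Run:
```python
from h import *
a=load("pics/t14.npz");crop(a,180,175,240,225,12,"pics/t14c.png")
a=load("pics/s7.npz");crop(a,312,150,362,180,14,"pics/s7c.png")
```

```text
(no output)
```

View pics/t14c.png

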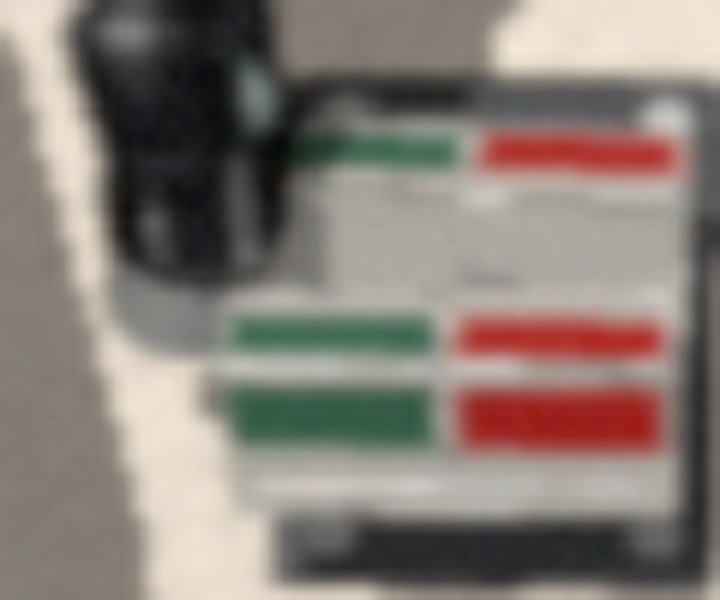

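View pics/s7c.png

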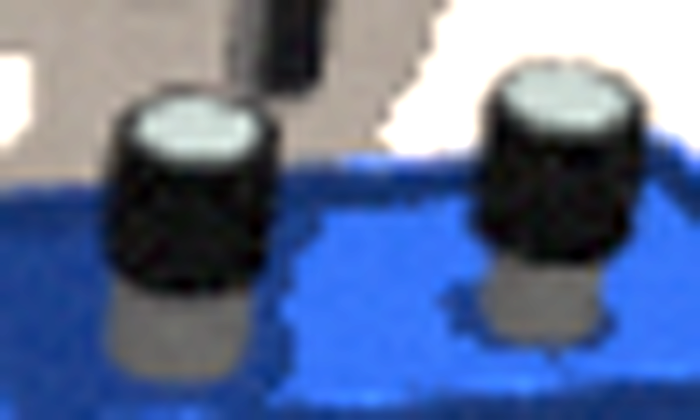

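```bash
python3 -m creep '[[0,0.5,0,0,0,0,-0.3],[0.55,0.2,0.8,0,0,0,-0.3],[0.55,0,0.8,0,0,0,-0.3],[0.3,0,0.9,0,0,0,-0.3],[0,-0.5,0.9,0,0,0,-0.3],[-0.5,-1,0,0,-1,0,-0.3],[-0.5,-1,0,0,-1,0,-0.3],[-0.5,-1,0,0,-1,0,-0.3]]'
python3 -m creep '[[-0.8,-1,0,0,-1,0,-0.3],[-0.8,-1,0,0,-1,0,-0.3],[-0.8,-1,0,0,-1,0,-0.3],[-0.8,-1,0,0,-1,0,-0.3],[-0.8,-1,0,0,-1,0,-0.3],[-0.6,-1,-0.3,0,-0.7,0,-0.3],[-0.5,-1,-0.5,0,0,0,-0.3],[0,-1,-0.5,0,0,0,-0.3]]'
python3 to.py 450 -328 110 0 0
```

```text
clock: 13.05
eef_pos: [605.5, 0.5, 205.4]
tool_rot: [2.742, -0.006, -1.553]
force: [0.5, 0.3, -1.5]
opening: 40.8
clock: 14.05
eef_pos: [472.4, -201.0, 176.9]
tool_rot: [-3.121, -0.011, -1.554]
force: [0.0, 0.1, -1.7]
opening: 40.9
clock 14.05 shift [-0.9  -5.08 -2.68] turn [ 0.15  0.3  -0.25] F [ 0.   0.1 -1.7] M [ 0.06 -0.05  0.01] pos [ 472.4 -201.   176.9] open 40.9 toolz [ 0.021 -0.011 -1.   ] tooly [-1.    -0.017 -0.021]
```

```bash
python3 -m creep '[[-0.3,-1,-0.5,0.05,0.1,-0.1,-0.3],[-0.3,-1,-0.5,0.05,0.1,-0.1,-0.3],[-0.3,-1,-0.6,0.05,0.1,-0.05,-0.3],[0,-1,-0.6,0,0,0,-0.3],[0,-1,-0.5,0,0,0,-0.3],[0,0,0,0,0,0,-0.3]]'
python3 to.py 450 -328 60 0 0
python3 - <<'E'
from cell import arm
from h import *
d=arm.read_camera("scene");np.savez("pics/s15.npz",**d);crop(d,120,120,240,240,5,"pics/s15.png")
d=arm.read_camera("top");np.savez("pics/t15.npz",**d);crop(d,270,210,380,290,6,"pics/t15.png")
E
```

```text
clock: 14.8
eef_pos: [449.1, -327.9, 108.4]
tool_rot: [-3.141, 0.002, -1.573]
force: [-0.9, 0.1, -1.4]
opening: 40.8
clock 14.8 shift [ 0.04 -0.01 -1.94] turn [-0.03  0.    0.03] F [-0.9  0.1 -1.4] M [-0.02  0.05 -0.01] pos [ 449.1 -327.9  108.4] open 40.8 toolz [ 0.     0.002 -1.   ] tooly [-1.     0.002 -0.   ]
```

View pics/s15.png

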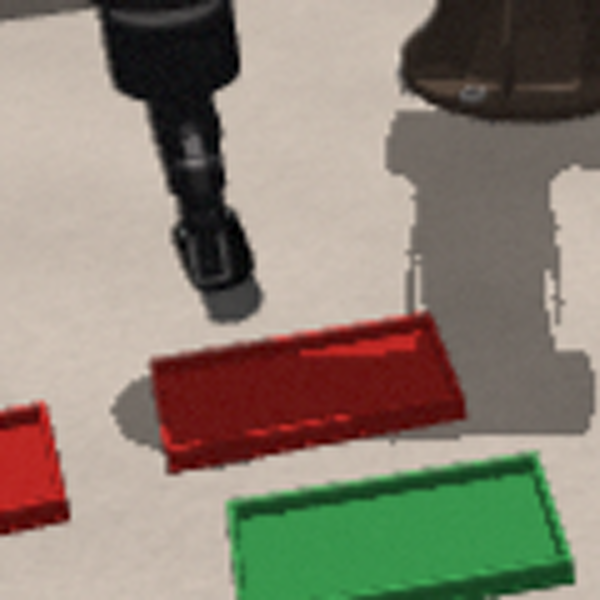

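View pics/t15.png

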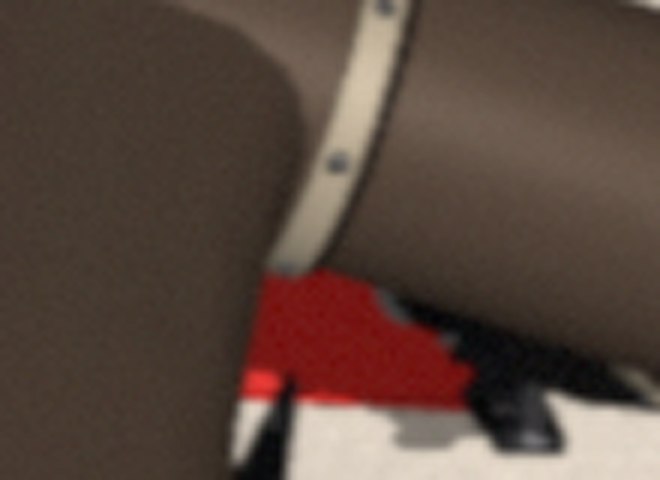

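```bash
python3 -m creep '[[0,0,-0.9,0,0,0,-0.3],[0,0,-0.9,0,0,0,-0.3],[0,0,-0.7,0,0,0,-0.3],[0,0,0,0,0,0,-0.3]]'
python3 to.py 450 -328 38 0 0
```

```text
clock: 15.4
eef_pos: [452.4, -324.2, 49.3]
tool_rot: [-3.134, 0.0, -1.568]
force: [0.2, 0.5, -1.7]
opening: 40.5
clock 15.4 shift [-0.1  -0.15 -0.45] turn [-0.    0.11 -0.04] F [ 0.2  0.5 -1.7] M [-0.09  0.02 -0.  ] pos [ 452.4 -324.2   49.3] open 40.5 toolz [ 0.008  0.    -1.   ] tooly [-1.    -0.003 -0.008]
```

```bash
python3 -m creep '[[0,0,-0.3,0,0.1,0,-0.3],[0,0,-0.13,0,0,0,-0.3],[0,0,0,0,0,0,-0.3]]'
python3 to.py 450 -328 36.5 0 0
```

```text
clock: 15.78
eef_pos: [454.3, -323.7, 40.4]
tool_rot: [-3.138, -0.001, -1.566]
force: [0.2, 0.3, -1.1]
opening: 40.3
clock 15.78 shift [-0.17 -0.17 -0.15] turn [ 0.01  0.05 -0.07] F [ 0.2  0.3 -1.1] M [-0.01  0.02 -0.02] pos [ 454.3 -323.7   40.4] open 40.3 toolz [ 0.004 -0.001 -1.   ] tooly [-1.    -0.005 -0.004]
```

```bash
python3 -m creep '[[-0.1,0,-0.1,0,0.05,0,-0.3],[0,0,-0.05,0,0,0,-0.3],[0,0,0,0,0,0,-0.3]]'
python3 to.py 450 -328 36.5 0 0
python3 - <<'E'
from cell import arm
from h import *
d=arm.read_camera("scene");np.savez("pics/s16.npz",**d);crop(d,130,150,220,220,8,"pics/s16.png")
E
```

```text
clock: 16.15
eef_pos: [451.7, -323.9, 37.2]
tool_rot: [-3.141, -0.001, -1.566]
force: [0.9, 0.9, -0.4]
opening: 40.7
clock 16.15 shift [-0.07 -0.16 -0.03] turn [ 0.02  0.01 -0.06] F [ 0.9  0.9 -0.4] M [ 0.31  0.09 -0.04] pos [ 451.7 -323.9   37.2] open 40.7 toolz [ 0.001 -0.001 -1.   ] tooly [-1.    -0.004 -0.001]
```

View pics/s16.png

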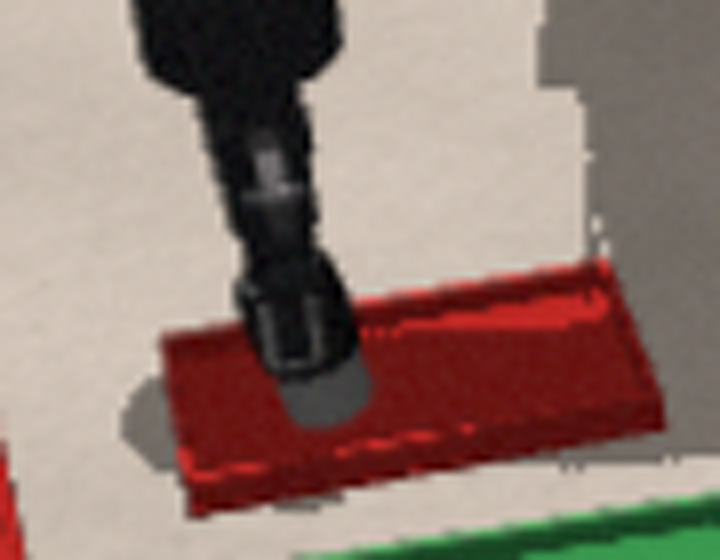

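```bash
python3 -m creep '[[0,0,-0.07,0,0,0,-0.3],[0,0,0,0,0,0,-0.3]]' 20
python3 to.py 450 -328 36.5 0 0
python3 -m creep '[[0,0,0,0,0,0,0.1],[0,0,0,0,0,0,0.3],[0,0,0,0,0,0,0.4],[0,0,1,0,0,0,0.6],[0,0,1,0,0,0,0.6],[0,0,1,0,0,0,0.8],[0,0,0,0,0,0,0.8]]' 20
python3 - <<'E'
from cell import arm
from h import *
d=arm.read_camera("scene");np.savez("pics/s17.npz",**d);crop(d,130,150,220,220,8,"pics/s17.png")
E
```

```text
clock: 16.45
eef_pos: [451.8, -324.2, 37.2]
tool_rot: [-3.14, -0.002, -1.566]
force: [0.2, 0.6, -1.0]
opening: 41.1
clock 16.45 shift [-0.07 -0.15 -0.03] turn [ 0.03  0.02 -0.07] F [ 0.2  0.6 -1. ] M [ 0.18  0.1  -0.  ] pos [ 451.8 -324.2   37.2] open 41.1 toolz [ 0.001 -0.002 -1.   ] tooly [-1.    -0.005 -0.001]
clock: 17.32
eef_pos: [452.2, -324.5, 113.5]
tool_rot: [-3.141, -0.002, -1.566]
force: [0.5, -0.0, 0.1]
opening: 76.5
```

View pics/s17.png

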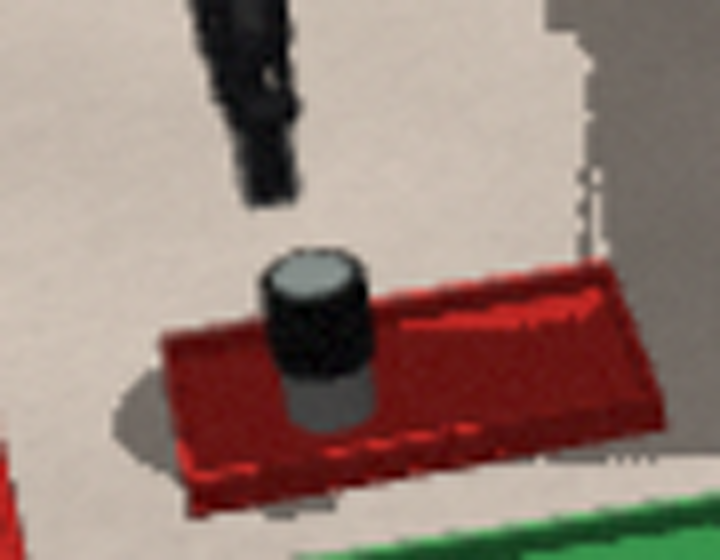

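The first eyepiece stands upright in the near red tray, at about (318,340) in the crop. Fetching the second.

```bash
python3 -m creep '[[0,1,1,0,0,0,0.8],[0,1,1,0,0,0,0.8],[0,1,1,0,0,0,0.8],[0,1,0.5,0,0,0,0.8],[0,1,0,0,0,0,0.8],[0,1,0,0,0,0,0.8],[0,1,0,0,0,0,0.8],[0,1,0,0,0,0,0.8]]' 45
python3 -m creep '[[0,1,0,0,0,0,0.8],[0,1,0,0,0,0,0.8],[0,1,0,0,0,0,0.8],[0,1,0,0,0,0,0.8],[0,1,0,0,0,0,0.8],[0.1,1,0,0,0,0,0.8],[0.1,1,0,0,0,0,0.8],[0.2,1,0,0,0,0,0.8]]'
python3 -m creep '[[0.2,1,0,0,0,0,0.8],[0.2,1,0,0,0,0,0.8],[0.2,1,0,0,0,0,0.8],[0.2,1,0,0,0,0,0.8],[0.2,1,0,0,0,0,0.8],[0.2,1,0,0,0,0,0.8],[0,1,-0.3,0,0,0,0.8],[0,1,-0.8,0,0,0,0.8]]'
python3 to.py 490 328 100 0 0
```

```text
clock: 18.38
eef_pos: [446.9, -118.5, 193.9]
tool_rot: [3.128, 0.002, -1.571]
force: [-0.0, 0.4, -0.5]
opening: 76.7
clock: 19.38
eef_pos: [452.4, 87.4, 186.1]
tool_rot: [3.117, -0.001, -1.572]
force: [0.8, 0.3, -0.2]
opening: 77.0
clock: 20.38
eef_pos: [483.0, 298.3, 154.7]
tool_rot: [3.114, -0.002, -1.572]
force: [0.7, -0.2, -0.1]
opening: 76.8
clock 20.38 shift [ 0.28  1.19 -2.19] turn [ 0.03 -0.4   0.02] F [ 0.7 -0.2 -0.1] M [-0.01 -0.11 -0.06] pos [483.  298.3 154.7] open 76.8 toolz [-0.028 -0.002 -1.   ] tooly [-1.     0.001  0.028]
```

```bash
python3 -m creep '[[0.2,0.8,-0.6,0,-0.2,0,0.8],[0.1,0.4,-0.8,0,-0.2,0,0.8],[0,0,-0.8,0,0,0,0.8],[0,0,0,0,0,0,0.8]]'
python3 to.py 490 328 36 0 0
python3 - <<'E'
from cell import arm
from h import *
d=arm.read_camera("scene");np.savez("pics/s18.npz",**d);crop(d,300,80,390,190,6,"pics/s18.png")
p=arm.sense()["eef_pos"]
f=lambda p:((proj(d,p)-[300,80])+.5)*6-.5
print(f(p+[0,0,0]), f((490,328,69)))
E
```

```text
clock: 20.88
eef_pos: [488.7, 333.8, 93.9]
tool_rot: [3.139, -0.005, -1.57]
force: [0.3, -0.0, 0.2]
opening: 77.0
clock 20.88 shift [ 0.05 -0.23 -2.32] turn [ 0.08 -0.03 -0.01] F [ 0.3 -0.   0.2] M [ 0.05 -0.05  0.02] pos [488.7 333.8  93.9] open 77.0 toolz [-0.002 -0.005 -1.   ] tooly [-1.    -0.     0.002]
[336.79588047 422.63534745] [322.53509164 464.21117043]
```

View pics/s18.png

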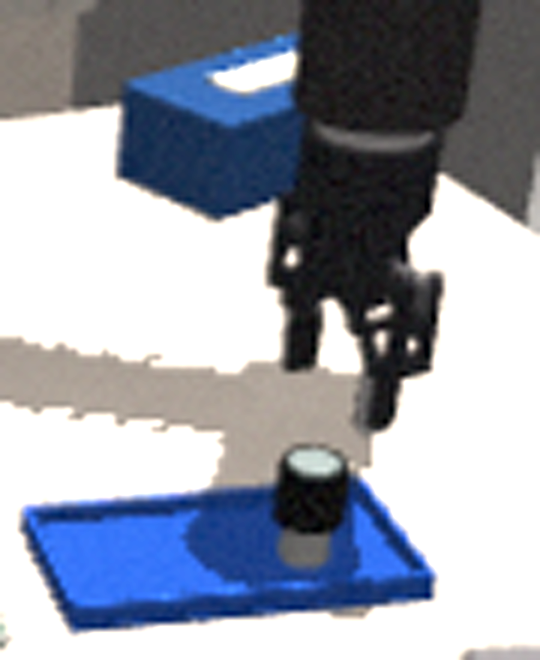

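```bash
python3 -m creep '[[0,-0.3,-0.7,0.05,0,0,0.5],[0,0,-0.8,0,0,0,0.5],[0,0,-0.7,0,0,0,0.5],[0,0,0,0,0,0,0.5]]'
python3 to.py 490 326 36 0 0
```

```text
clock: 21.42
eef_pos: [491.4, 329.6, 43.2]
tool_rot: [-3.138, 0.005, -1.57]
force: [-0.1, -1.2, 0.5]
opening: 64.2
clock 21.43 shift [-0.06 -0.14 -0.29] turn [-0.07  0.05 -0.01] F [-0.1 -1.2  0.5] M [0.01 0.02 0.01] pos [491.4 329.6  43.2] open 64.2 toolz [ 0.004  0.005 -1.   ] tooly [-1.    -0.001 -0.004]
```

```bash
python3 -m creep '[[-0.04,-0.13,-0.28,-0.07,0.05,0,0.4],[0,0,0,0,0,0,0.3]]'
python3 to.py 490 326 36 0 0
python3 -m creep '[[0,0,0,0,0,0,0],[0,0,0,0,0,0,-0.3],[0,0,0,0,0,0,-0.3],[0,0,0,0,0,0,-0.3]]' 50
python3 - <<'E'
from cell import arm
from h import *
d=arm.read_camera("scene");np.savez("pics/s19.npz",**d);crop(d,300,110,380,190,8,"pics/s19.png")
E
python3 to.py 490 326 36 0 0
```

```text
clock: 21.68
eef_pos: [491.3, 327.3, 37.9]
tool_rot: [-3.139, 0.002, -1.57]
force: [0.4, -0.9, -0.2]
opening: 55.5
clock 21.68 shift [-0.05 -0.05 -0.07] turn [-0.02  0.03 -0.02] F [ 0.4 -0.9 -0.2] M [-0.02  0.04 -0.  ] pos [491.3 327.3  37.9] open 55.5 toolz [ 0.002  0.002 -1.   ] tooly [-1.    -0.001 -0.002]
clock: 22.18
eef_pos: [491.6, 327.7, 39.0]
tool_rot: [-3.139, 0.003, -1.57]
force: [-0.5, -0.1, -1.8]
opening: 40.5
clock 22.23 shift [-0.06 -0.07 -0.12] turn [-0.04  0.04 -0.01] F [ 0.4  0.1 -1.4] M [-0.02  0.03  0.02] pos [491.6 327.7  38.9] open 41.0 toolz [ 0.003  0.003 -1.   ] tooly [-1.    -0.001 -0.003]
```

View pics/s19.png

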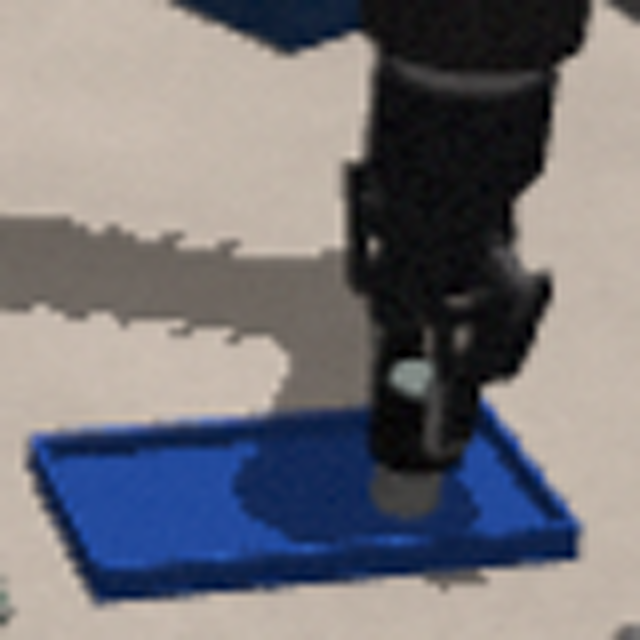

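```bash
python3 -m creep '[[0,0,1,0,0,0,-0.3],[0,0,1,0,0,0,-0.3],[0.2,-0.5,1,0,0,0,-0.3],[0.5,-0.9,1,0,0.7,0,-0.3],[0.7,-0.9,0.7,0,1,0,-0.3],[0.8,-0.9,0.5,0,1,0,-0.3],[0.8,-0.9,0.3,0,1,0,-0.3],[0.8,-0.9,0.2,0,1,0,-0.3]]'
python3 -m creep '[[0.8,-0.9,0.2,0,1,0,-0.3],[0.6,-0.9,0.1,0,1,0,-0.3],[0.4,-0.9,0,0,1,0,-0.3],[0.2,-0.9,0,0,1,0.1,-0.3],[0,-0.6,0,0,0,0.1,-0.3],[0,0,0,0,0,0,-0.3]]'
python3 to.py 636 105 165 35 0.9
```

```text
clock: 23.22
eef_pos: [586.0, 200.3, 186.3]
tool_rot: [2.807, 0.005, -1.563]
force: [0.3, -0.3, -1.1]
opening: 40.7
clock: 23.98
eef_pos: [639.7, 89.6, 189.8]
tool_rot: [2.517, 0.008, -1.555]
force: [-0.4, 0.6, -0.8]
opening: 40.8
clock 23.98 shift [-0.15  0.62 -0.99] turn [-0.11 -0.2  -0.  ] F [-0.4  0.6 -0.8] M [ 0.05 -2.1   0.01] pos [639.7  89.6 189.8] open 40.8 toolz [-0.585 -0.003 -0.811] tooly [-0.811 -0.017  0.585]
```

```bash
python3 -m creep '[[-0.1,0.3,-0.8,-0.1,-0.2,0,-0.3],[-0.4,0,-0.7,0,0,0,-0.3],[-0.4,0,-0.6,0,0,0,-0.3],[-0.4,0,-0.45,0,0,0,-0.3],[0,0,0,0,0,0,-0.3]]'
sed -i 's/def overlay(\(.*\)off=5/def overlay(\1off=7.5/; ' ovl.py; sed -i 's/-5\*(-Rt/-7.5*(-Rt/' snap.py
python3 snap.py 20 603 13
python3 to.py 607.6 95 123.6 35 0.9
```

```text
clock: 24.6
eef_pos: [605.5, 102.6, 128.5]
tool_rot: [2.542, 0.003, -1.551]
force: [0.3, 0.8, -0.5]
opening: 40.9
gauge coords of rim [-4.5 89.5  5.8]
clock 24.7 shift [ 0.03 -0.29 -0.23] turn [-0.05  0.19 -0.06] F [-0.6  0.4 -0.7] M [ 0.05 -2.04  0.01] pos [606.8 102.3 129.2] open 40.9 toolz [-0.562 -0.009 -0.827] tooly [-0.827 -0.018  0.562]
```

View pics/t20o.png

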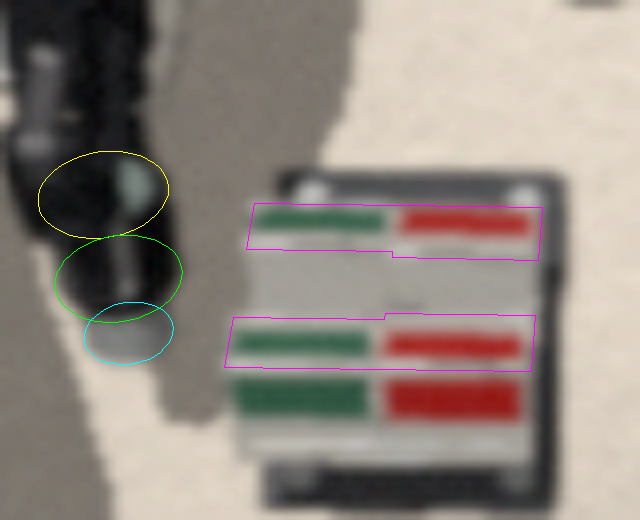

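View pics/s20o.png

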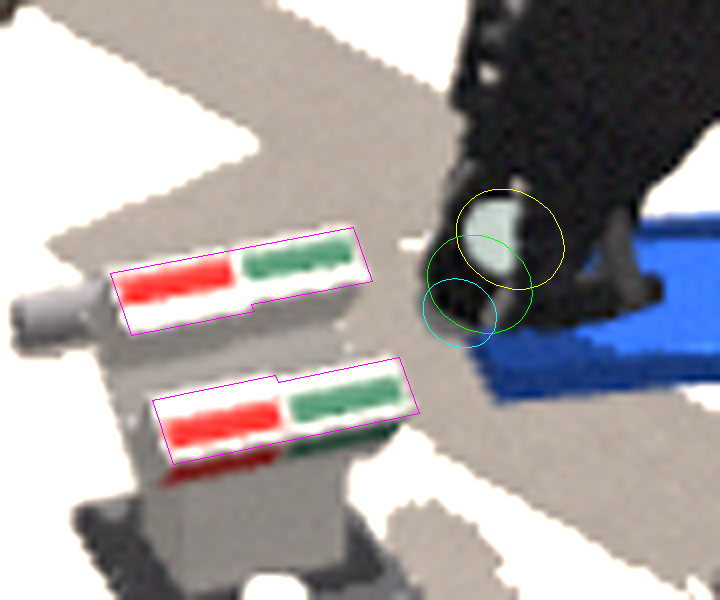

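```bash
python3 -m creep '[[0.03,-0.2,-0.2,-0.05,0.19,-0.06,-0.3],[0,-0.3,0,0,0,0,-0.3],[0,0,0,0,0,0,-0.3]]'
python3 to.py 607.8 80 123.6 35 0.9
```

```text
clock: 25.08
eef_pos: [608.9, 89.1, 125.0]
tool_rot: [2.533, -0.0, -1.555]
force: [1.3, -0.3, 0.1]
opening: 40.5
clock 25.07 shift [-0.04 -0.36 -0.06] turn [-0.    0.03  0.  ] F [ 1.3 -0.3  0.1] M [-0.   -2.07  0.  ] pos [608.9  89.1 125. ] open 40.5 toolz [-0.572 -0.009 -0.82 ] tooly [-0.82  -0.013  0.572]
```

```bash
python3 -m creep '[[-0.04,-0.35,-0.06,0,0.03,0,-0.3],[0,-0.3,0,0,0,0,-0.3],[0,0,0,0,0,0,-0.3]]'
python3 to.py 608 65 123.6 35 0.9
python3 -m creep '[[0,-0.2,0,0,0,0,-0.3],[0,-0.2,0,0,0,0,-0.3],[0,0,0,0,0,0,-0.3]]'
python3 to.py 608 60 123.6 35 0.9
```

```text
clock: 25.45
eef_pos: [607.9, 71.1, 123.3]
tool_rot: [2.53, -0.0, -1.556]
force: [0.3, -0.4, -1.1]
opening: 40.4
clock 25.45 shift [ 0.   -0.24  0.01] turn [ 0.   -0.    0.01] F [ 0.3 -0.4 -1.1] M [ 0.07 -2.11 -0.02] pos [607.9  71.1 123.3] open 40.4 toolz [-0.574 -0.008 -0.819] tooly [-0.819 -0.012  0.574]
clock: 25.82
eef_pos: [609.2, 61.5, 122.8]
tool_rot: [2.534, 0.002, -1.556]
force: [0.7, 0.8, -2.9]
opening: 40.6
clock 25.82 shift [-0.05 -0.06  0.03] turn [-0.02  0.04  0.02] F [ 0.7  0.8 -2.9] M [ 0.15 -2.68 -0.1 ] pos [609.2  61.5 122.8] open 40.6 toolz [-0.571 -0.007 -0.821] tooly [-0.821 -0.013  0.571]
```

```bash
python3 -m creep '[[0.02,-0.2,-0.01,-0.02,0.04,0.02,-0.3],[0,-0.2,0,0,0,0,-0.3],[0,0,0,0,0,0,-0.3]]'
python3 to.py 608 50 123.6 35 0.9
```

```text
clock: 26.2
eef_pos: [609.4, 50.5, 122.7]
tool_rot: [2.53, -0.001, -1.555]
force: [1.2, -0.0, -1.9]
opening: 40.7
clock 26.2 shift [-0.05 -0.02  0.04] turn [ 0.01 -0.01 -0.01] F [ 1.2 -0.  -1.9] M [ 0.15 -2.75  0.01] pos [609.4  50.5 122.7] open 40.7 toolz [-0.574 -0.01  -0.819] tooly [-0.819 -0.013  0.574]
```

```bash
python3 -m creep '[[0.02,-0.25,-0.02,0,0,0,-0.3],[0.01,-0.25,0,0,0,0,-0.3],[0,0,0,0,0,0,-0.3]]'
python3 to.py 608 38 123.6 35 0.9
python3 snap.py 21 603 13
```

```text
clock: 26.58
eef_pos: [609.6, 36.6, 122.5]
tool_rot: [2.528, -0.001, -1.554]
force: [1.1, -0.3, -2.2]
opening: 40.2
clock 26.57 shift [-0.06  0.06  0.04] turn [ 0.02 -0.03 -0.01] F [ 1.1 -0.3 -2.2] M [-0.04 -2.39  0.08] pos [609.6  36.6 122.5] open 40.2 toolz [-0.575 -0.01  -0.818] tooly [-0.818 -0.013  0.576]
gauge coords of rim [ 1.4 23.4  2.6]
```

View pics/t21o.png

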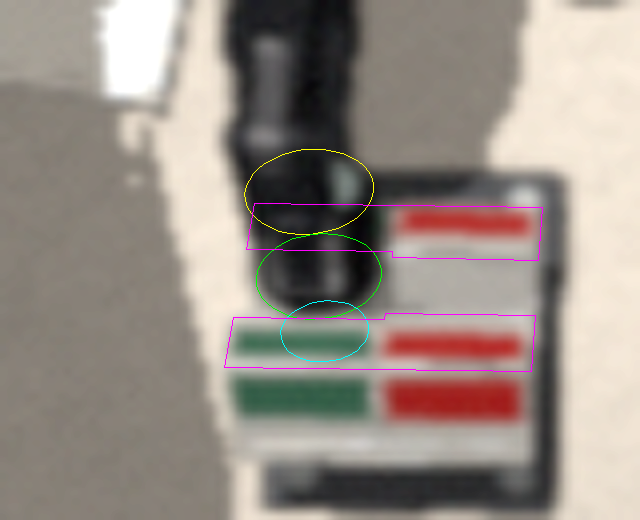

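View pics/s21o.png

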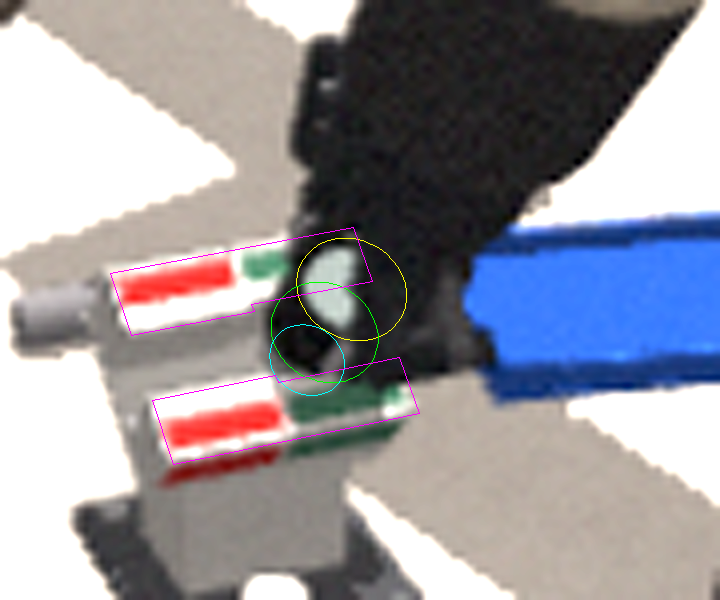

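```bash
python3 -m creep '[[0.01,-0.2,0,0,0,0,-0.3],[0,-0.2,0,0,0,0,-0.3],[0,0,0,0,0,0,-0.3]]'
python3 to.py 610 20 122.6 35 0.9
python3 -m creep '[[0.01,-0.12,0,0,0,0,-0.3],[0,0,0,0,0,0,-0.3]]'
python3 to.py 610 20 122.6 35 0.9
```

```text
clock: 27.05
eef_pos: [609.8, 26.6, 122.5]
tool_rot: [2.528, -0.001, -1.554]
force: [0.7, 0.0, -1.1]
opening: 40.6
clock 27.05 shift [ 0.01 -0.26  0.  ] turn [ 0.02 -0.04 -0.02] F [ 0.7  0.  -1.1] M [ 0.01 -2.19  0.06] pos [609.8  26.6 122.5] open 40.6 toolz [-0.576 -0.011 -0.818] tooly [-0.818 -0.013  0.576]
clock: 27.3
eef_pos: [610.0, 23.4, 122.6]
tool_rot: [2.528, -0.001, -1.554]
force: [0.0, -0.1, -1.9]
opening: 40.5
clock 27.3 shift [ 0.   -0.13  0.  ] turn [ 0.02 -0.04 -0.02] F [ 0.  -0.1 -1.9] M [ 0.03 -2.14 -0.01] pos [610.   23.4 122.6] open 40.5 toolz [-0.576 -0.011 -0.818] tooly [-0.818 -0.013  0.576]
```

```bash
python3 -m creep '[[0,-0.12,0,0,0,0,-0.3],[0,0,0,0,0,0,-0.3]]'
python3 to.py 610 20 122.6 35 0.9
python3 -m creep '[[0,-0.12,0,0,0,0,-0.3],[0,0,0,0,0,0,-0.3]]'
python3 to.py 610 20 122.6 35 0.9
```

```text
clock: 27.55
eef_pos: [610.5, 21.1, 122.2]
tool_rot: [2.53, 0.0, -1.554]
force: [0.4, 1.1, -2.9]
opening: 40.9
clock 27.55 shift [-0.02 -0.04  0.02] turn [-0.   -0.02 -0.02] F [ 0.4  1.1 -2.9] M [ 0.42 -2.59 -0.34] pos [610.5  21.1 122.2] open 40.9 toolz [-0.574 -0.01  -0.818] tooly [-0.818 -0.014  0.575]
clock: 27.8
eef_pos: [610.6, 19.7, 122.1]
tool_rot: [2.53, 0.003, -1.554]
force: [-0.3, 3.5, -0.8]
opening: 40.6
clock 27.8 shift [-0.02  0.01  0.02] turn [-0.04 -0.01 -0.02] F [-0.3  3.5 -0.8] M [ 1.21 -2.26 -0.78] pos [610.6  19.7 122.1] open 40.6 toolz [-0.574 -0.008 -0.819] tooly [-0.819 -0.016  0.574]
```

```bash
python3 -m creep '[[0,-0.15,0,0,0,0,-0.3],[0,-0.1,0,0,0,0,-0.3]]'
python3 to.py 610 20 122.6 35 0.9
python3 snap.py 22 603 13
```

```text
clock: 28.05
eef_pos: [609.8, 16.4, 122.4]
tool_rot: [2.529, 0.007, -1.553]
force: [-1.2, 7.7, -0.7]
opening: 40.7
clock 28.05 shift [0.01 0.14 0.01] turn [-0.1  -0.02 -0.03] F [-1.2  7.7 -0.7] M [ 2.36 -1.39 -1.7 ] pos [609.8  16.4 122.4] open 40.7 toolz [-0.575 -0.004 -0.818] tooly [-0.818 -0.019  0.575]
gauge coords of rim [1.3 3.3 2.5]
```

View pics/t22o.png

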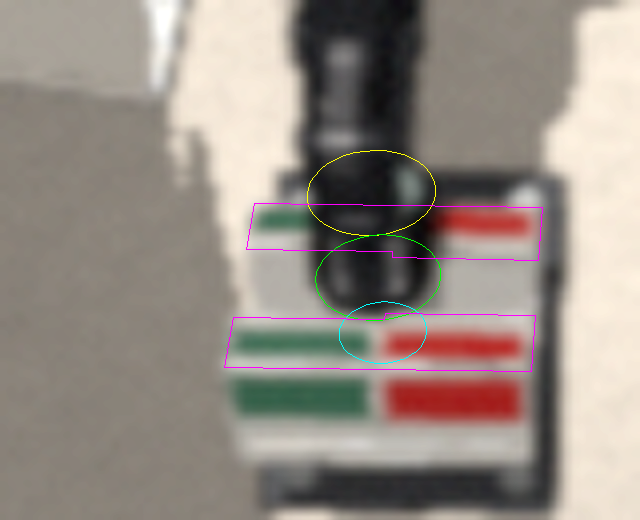

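View pics/s22o.png

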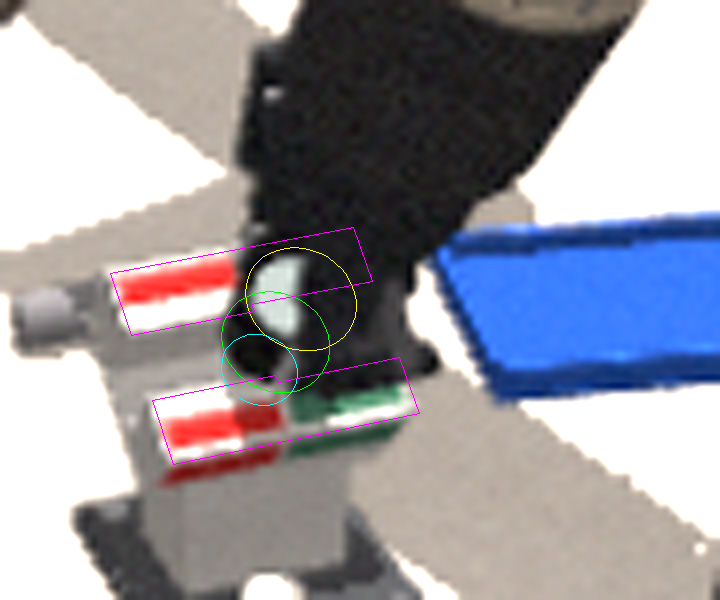

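```bash
python3 -m creep '[[0,0.3,0,-0.1,0,0,-0.3],[0.57,0,0.82,0,0,0,-0.3],[0.57,0,0.82,0,0,0,-0.3],[0.3,0,0.9,0,0,0,-0.3],[0,-0.4,0.6,0,-0.5,0,-0.3],[-0.2,-1,0,0,-1,0,-0.3],[-0.2,-1,0,0,-1,0,-0.3],[-0.2,-1,0,0,-1,0,-0.3]]'
python3 -m creep '[[-0.2,-1,0,0,-1,0,-0.3],[-0.2,-1,0,0,-1,0,-0.3],[0,-1,0,0,-1,0,-0.3],[0,-1,0,0,-1,0,-0.3],[0,-1,-0.3,0,-1,0,-0.3],[0,-1,-0.6,0,-0.2,0,-0.3],[0,-0.5,-0.6,0,0,0,-0.3],[0,0,0,0,0,0,-0.3]]'
python3 to.py 625 -257 100 0 0
```

```text
clock: 29.15
eef_pos: [629.2, -65.1, 202.2]
tool_rot: [2.776, -0.014, -1.551]
force: [0.2, -0.2, -1.2]
opening: 40.7
clock: 30.15
eef_pos: [610.1, -239.1, 170.2]
tool_rot: [-3.122, -0.028, -1.559]
force: [-1.3, 0.4, -1.7]
opening: 40.3
clock 30.15 shift [ 0.6  -0.71 -2.81] turn [ 0.4   0.28 -0.17] F [-1.3  0.4 -1.7] M [0.11 0.07 0.01] pos [ 610.1 -239.1  170.2] open 40.3 toolz [ 0.02  -0.028 -0.999] tooly [-1.    -0.012 -0.019]
```

```bash
python3 -m creep '[[0.3,-0.4,-0.7,0.2,0.15,-0.1,-0.3],[0.3,-0.3,-0.7,0.2,0.13,-0.07,-0.3],[0,0,-0.8,0,0,0,-0.3],[0,0,-0.7,0,0,0,-0.3],[0,0,-0.6,0,0,0,-0.3],[0,0,0,0,0,0,-0.3]]'
python3 to.py 625 -257 45 0 0
python3 - <<'E'
from cell import arm
from h import *
d=arm.read_camera("scene");np.savez("pics/s23.npz",**d);crop(d,150,160,250,250,7,"pics/s23.png")
E
```

```text
clock: 30.9
eef_pos: [627.3, -255.4, 79.4]
tool_rot: [3.141, 0.0, -1.568]
force: [-0.2, 1.0, -1.0]
opening: 40.5
clock 30.9 shift [-0.09 -0.07 -1.38] turn [-0.   -0.02 -0.04] F [-0.2  1.  -1. ] M [-0.01  0.   -0.03] pos [ 627.3 -255.4   79.4] open 40.5 toolz [-0.001  0.    -1.   ] tooly [-1.    -0.003  0.001]
```

View pics/s23.png

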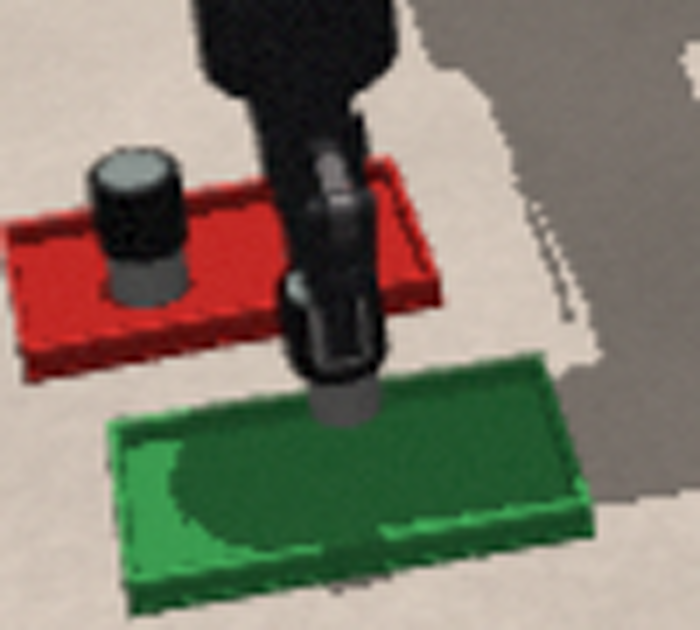

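Well aligned over the green tray. Lowering.

```bash
python3 -m creep '[[-0.05,0,-0.7,0,0,0,-0.3],[0,0,-0.6,0,0,0,-0.3],[0,0,0,0,0,0,-0.3]]'
python3 to.py 625 -257 39 0 0
```

```text
clock: 31.32
eef_pos: [627.2, -255.5, 47.0]
tool_rot: [-3.139, -0.001, -1.567]
force: [-0.4, 0.1, -0.5]
opening: 40.5
clock 31.32 shift [-0.09 -0.06 -0.32] turn [ 0.01  0.03 -0.05] F [-0.4  0.1 -0.5] M [ 0.01 -0.   -0.  ] pos [ 627.2 -255.5   47. ] open 40.5 toolz [ 0.002 -0.001 -1.   ] tooly [-1.    -0.003 -0.002]
```

```bash
python3 -m creep '[[0,0,-0.2,0,0,0,-0.3],[0,0,-0.08,0,0,0,-0.3],[0,0,0,0,0,0,-0.3]]'
python3 to.py 625 -257 39 0 0
python3 -m creep '[[0,0,-0.05,0,0,0,-0.3],[0,0,0,0,0,0,-0.3]]'
python3 to.py 625 -257 39 0 0
```

```text
clock: 31.7
eef_pos: [627.7, -255.7, 40.2]
tool_rot: [-3.138, -0.001, -1.567]
force: [0.2, 0.1, -1.7]
opening: 40.5
clock 31.7 shift [-0.11 -0.05 -0.05] turn [ 0.01  0.05 -0.05] F [ 0.2  0.1 -1.7] M [0.01 0.03 0.  ] pos [ 627.7 -255.7   40.2] open 40.5 toolz [ 0.003 -0.001 -1.   ] tooly [-1.    -0.004 -0.003]
clock: 31.95
eef_pos: [628.1, -255.7, 39.4]
tool_rot: [-3.137, -0.001, -1.567]
force: [-0.2, 0.2, -1.1]
opening: 40.6
clock 31.95 shift [-0.12 -0.05 -0.01] turn [ 0.02  0.06 -0.05] F [-0.2  0.2 -1.1] M [ 0.03  0.01 -0.06] pos [ 628.1 -255.7   39.4] open 40.6 toolz [ 0.004 -0.001 -1.   ] tooly [-1.    -0.004 -0.004]
```

```bash
python3 -m creep '[[0,0,-0.08,0,0.06,0,-0.3],[0,0,0,0,0,0,-0.3]]'
python3 to.py 625 -257 37.5 0 0
```

```text
clock: 32.2
eef_pos: [628.7, -255.9, 39.3]
tool_rot: [-3.14, -0.002, -1.566]
force: [-0.5, -0.1, -1.1]
opening: 40.5
clock 32.2 shift [-0.15 -0.04 -0.07] turn [ 0.03  0.02 -0.06] F [-0.5 -0.1 -1.1] M [ 0.02 -0.03 -0.02] pos [ 628.7 -255.9   39.3] open 40.5 toolz [ 0.001 -0.002 -1.   ] tooly [-1.    -0.004 -0.001]
```

```bash
python3 -m creep '[[0,0,-0.12,0,0,0,-0.3],[0,0,0,0,0,0,-0.3]]'
python3 to.py 625 -257 37.5 0 0
python3 - <<'E'
from cell import arm
from h import *
d=arm.read_camera("scene");np.savez("pics/s24.npz",**d);crop(d,160,180,240,250,9,"pics/s24.png")
E
```

```text
clock: 32.45
eef_pos: [629.2, -256.2, 39.3]
tool_rot: [-3.139, -0.003, -1.565]
force: [-0.1, -0.1, -1.4]
opening: 40.6
clock 32.45 shift [-0.17 -0.03 -0.07] turn [ 0.04  0.04 -0.08] F [-0.1 -0.1 -1.4] M [ 0.02 -0.04 -0.03] pos [ 629.2 -256.2   39.3] open 40.6 toolz [ 0.003 -0.003 -1.   ] tooly [-1.    -0.005 -0.003]
```

View pics/s24.png

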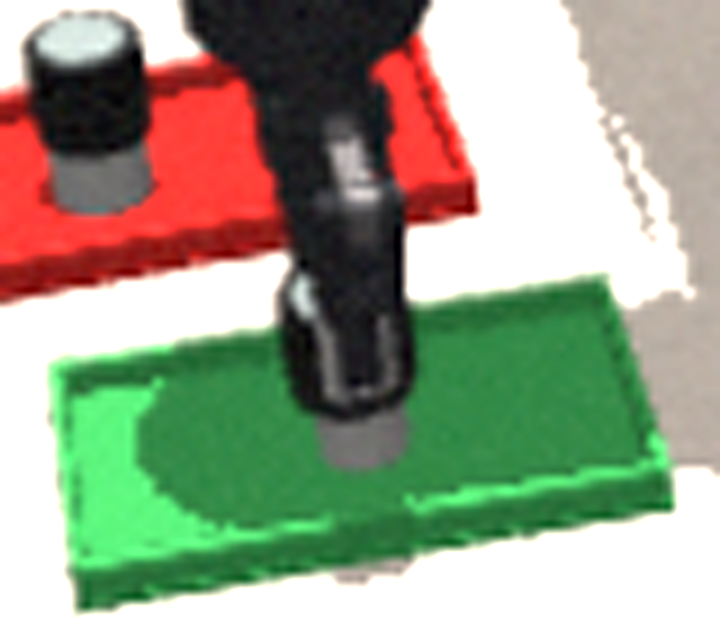

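```bash
python3 -m creep '[[-0.15,0,-0.2,0,0,0,-0.3],[-0.05,0,-0.08,0,0,0,-0.3]]'
python3 to.py 625 -257 37.5 0 0
```

```text
clock: 32.75
eef_pos: [629.2, -256.7, 38.8]
tool_rot: [-3.128, -0.006, -1.562]
force: [-3.7, 3.9, 9.2]
opening: 40.8
clock 32.75 shift [-0.17 -0.01 -0.05] turn [ 0.09  0.19 -0.12] F [-3.7  3.9  9.2] M [ 1.42  1.62 -0.06] pos [ 629.2 -256.7   38.8] open 40.8 toolz [ 0.013 -0.006 -1.   ] tooly [-1.    -0.008 -0.013]
```

Contact: the floor is reached with 9 N. I'll ease off slightly, release and rise.

```bash
python3 -m creep '[[0,0,0.05,0.05,0.1,0,-0.3],[0,0,0,0,0,0,0],[0,0,0,0,0,0,0.2],[0,0,0,0,0,0,0.4],[0,0,0,0,0,0,0.4]]' 20
python3 -m creep '[[0,0,1,0,0,0,0.6],[0,0,1,0,0,0,0.8],[0,0,1,0,0,0,0.8],[0,0,1,0,0,0,0.8],[0,0,1,0,0,0,0.8],[0,0,0,0,0,0,0.8]]'
python3 - <<'E'
from cell import arm
from h import *
d=arm.read_camera("scene");np.savez("pics/s25.npz",**d);crop(d,130,150,230,250,6,"pics/s25.png")
cv2.imwrite("pics/s25f.png",d["pixels"][:,:,::-1])
E
```

```text
clock: 33.38
eef_pos: [628.9, -256.8, 38.6]
tool_rot: [-3.137, -0.002, -1.563]
force: [-1.6, 0.4, -0.4]
opening: 59.9
clock: 34.12
eef_pos: [627.7, -256.8, 166.0]
tool_rot: [-3.139, -0.002, -1.563]
force: [0.2, -0.6, 0.4]
opening: 77.0
```

View pics/s25.png

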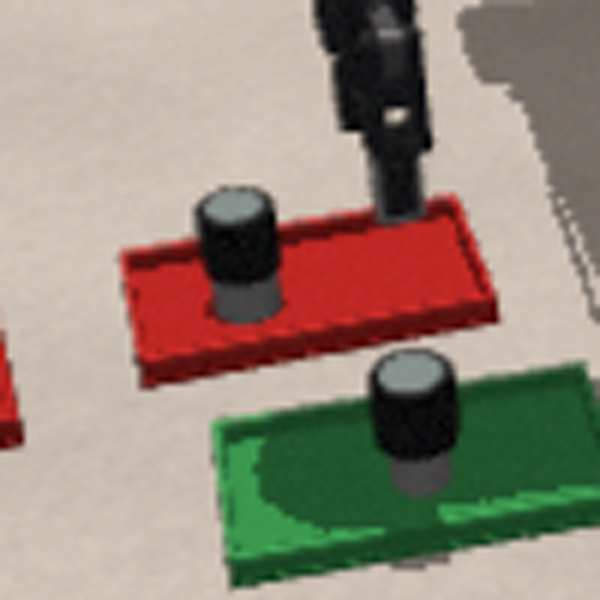

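View pics/s25f.png

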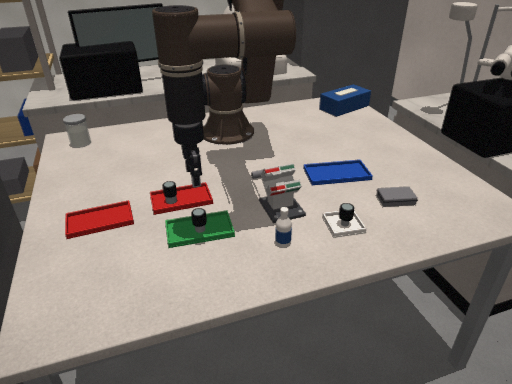

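Run:
```python
from cell import arm
s=arm.sense();print(s["clock"],s["force"]);print(arm.close_job())
```

```text
34.175 [ 0.23910942 -0.65273176  0.16576121]
the job is handed in; nothing more can be done
None
```

I checked both eyepieces from the blue tray on the gauge, placed them one at a time, and handed the job in at 34.2 s of the 69 s allowed.

- **First eyepiece (nearer the gauge):** its tube stopped at the mouth of the green section, with 12 N along the slot and almost no sideways force. In the pictures the tube measures about 34–36 mm. I stood it in the red tray nearest the base.
- **Second eyepiece:** its tube slid through the green section with at most about 3 N and stopped at the red step, where the force built up to 7.7 N. In the pictures it measures about 29–30 mm. I stood it in the green tray.

**Last checks:** the final scene picture shows both eyepieces upright in their trays, the gripper open and clear, and the white-tray eyepiece, bottle and lens case where they were. The gauge or its shadow partly covers the screwdriver in that view, and I did not take a final top picture.

**What disagreed:**
- The pictures put the fingertips about 25 mm farther back along the tool than the stated geometry. I set the grip height from the pictures instead.
- The first eyepiece slipped an estimated 4–9 mm sideways in the pads and tilted about 4° when it met the gauge mouth. It straightened when I set it down.
- At the first stop the two camera views differed by about 2 mm on where the gauge is along the slot. The verdict there rests on the force pattern and the measured tube width.
- The second eyepiece met its tray floor with about 9 N before I released it.

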